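Clamp down the pressure pot's lid, crisscross in two passes

ROBOT

A 6-joint arm with a two-finger parallel gripper is mounted at the origin on a cart in front of the work surface, level with it; the furniture and walls round the work are solid. World frame = base frame: x ahead of the robot, y to its left, z up, the work surface at z = 0. Lengths are in mm, angles in rad, forces in N, time in s.
With the tool pointing down it reaches from about 350 to 875 mm from the base axis. Payload 4.2 kg.
Tool frame: the origin (TCP) lies midway between the tips of the shut fingers; the grasp point (between the pads) lies 19 mm behind it (arm.tcp_to_grasp is the distance from the TCP to the grasp point, in mm); z points along the fingers, y is the line along which they close (so a half turn about z gives the same grasp; the last joint's range is limited). The gripper opens to 85 mm and grips with 20 to 120 N. Pads are 22 mm wide; open, the fingers measure 114 mm over their backs; the gripper's body (76 mm by 85 mm) begins 54 mm behind the grasp point. The pads swing forward as they close: fully open they stand 13 mm farther back than shut.
Start: joints at [1.472, 0.385, 0.008, 0, -1.194, -0.259], TCP at [218.851, 585.409, 231.312] pointing down, gripper open.
Joint ranges: [-3.14, 3.14], [-1.21, 2.06], [-1.07, 1.41], [-3.16, 2.05], [-2.99, -0.16], [-3.1, 3.1]. Speed limits (rad/s): [2.79, 2.79, 3.14, 3.14, 3.14, 3.14].

INTERFACE

Orientations are given as a unit quaternion [x, y, z, w].
In Python, from bench import arm gives the robot as it stands.
- The arm moves only by the tool arm_command, never from a script. Its argument "rows" is a list of rows, each a list of 2 entries, a list of its own where there are three numbers: the shift along the tool's x, y, z as a fraction of full scale, then the turn, a rotation vector about the tool's x, y, z as a fraction of full scale. In form: [[[x, y, z], [wx, wy, wz]], ...]. A call has 1 to 5 rows; each row is the pose to reach, as a shift and turn from the pose commanded when the call began, along the tool's axes at that moment, turning the shorter way round; what a row does not reach only later rows make up. Full scale, the value 1, is 0.25 m for a shift and 180 degrees for a turn. A row lasts 1/10 s, in which the tool goes at most 50 mm and 8.59 degrees, less where a joint would pass 70% of its speed; a pose out of reach is approached as far as the arm can. A call with a number of a shift or a turn outside -1 to 1 is refused whole. A call with a gripper value outside its range is refused whole. "grip" is the opening, from 0 (shut) to 1 (fully open), set as the call begins (left out, the last holds). The fingers move at their own pace and stop on an object; the grip force is fixed at half the most. Time passes only in rows, so rows that repeat a pose let the fingers close. It gives the time, the measured TCP pose, the force, the opening and the grip force at its end, in the units of the state.
- arm.read_state(): the state, without advancing time (a new reading comes with each control period).
- arm.get_image(name): name is "scene" or "top" or "wrist"; returns (picture, depth): 384x512x3 uint8, blue, green, red; 384x512 float32, mm along the optical axis (not along the pixel's ray), 0 where there is no reading.
- arm.camera_info(name): a dict with "fx", "fy", "cx", "cy" (pixels), "k1" (the pictures are not rectified: a ray, as slopes to the right and down, at radius r is drawn at 1 + k1 r^2 times it, then the intrinsics apply), "extrinsics" (4x4, takes a point from camera to world coordinates). Camera axes: x right, y down, z forward; pixel columns grow to the right and rows downward; lengths in mm; the calibration is good to about 2 mm. A picture is of the moment at which its call begins: read the wrist's pose just before it. camera_info takes no time and is no camera call; for the wrist camera it gives the pose at the moment of the call.
- arm.job_done(): hands the job in; it is judged then, once.
Trained networks look in the newest picture that a camera, given by its name, has taken for a name from the list of things; names that differ only in an ending like _2 or _b are one class to them, and where a whole thing is asked for, a point or a joint stands for the part that bears it (a point fixed in the world has none). Each returns a list of dicts, best first, with "score" (0 to 1); they miss things now and then, are a little off and sometimes report something else, mostly with a low value. They report only what shows in the picture. A call takes as long as a camera call.
- arm.spot_in(camera, query): "position" ([column, row] in pixels, amid what is visible of it).
The state is a dict: "clock": time; "joints": joint angles; "joint_vel": joint speeds; "joint_efforts": joint torques, N m; "position": TCP position; "ee_rot": TCP orientation; "contact_force": force on the tool from outside, world axes, zero at the start; "wrist_torque": the same for the moment, N m; "gripper_width": finger opening in mm; "grasp_force": force on a finger pad.
Only numpy, scipy, OpenCV 4.12 (cv2) and the standard library are available. Lean on these libraries where they do the work, as an engineer would, in place of code of your own. Each camera call takes 0.05 s, during which the arm holds its last target. There are 200 camera calls.

TASK

Clamp the pressure pot's lid down evenly with its four wing knobs, in crisscross order and two passes. First turn each knob clockwise until you feel it just snug, one opposite pair and then the other; then go round a second time in the same crisscross way, giving each a further part turn until it is firmly tight. Do not overtighten any knob or cant the lid, leave the things standing around alone, and let go at the end.

Things in the scene. Friction and masses are not known exactly. Their poses are not given: they have to be found in the camera images.
- pot: low round aluminium pot of a small pressure pot, fixed to the worktop, 152 mm across and 56 mm high, with two black side handles; four dark steel clamp arms, 26 mm wide and 99 mm high, stand on its wall and bridge the lid's edge, each with a vertical screw and wing knob; origin at the centre of its underside, z up
- lid_top (a point): middle of the upper face of the steel lid's flat flange, 69 mm above the worktop; the lid is a loose disc 158 mm across, flange 8 mm thick, with a dome and small vent fittings up to 27 mm above its underside; it weighs 0.9 kg, lies on a springy gasket and tips if it is clamped on one side only; z is the lid's normal
- lid: the same loose lid; origin at the centre of its underside, 61 mm above the worktop
- grip_a (a point): where to grip wing knob a (opposite c): on its vertical turning axis, half-way up its wing, 131 mm above the worktop (the real wing stands up to 2 mm higher or lower and sinks as it is tightened). Fixed to the pot; x points outward from the pot's centre, z up. The axes stand on a circle of 60 mm radius, a, b, c, d counter-clockwise seen from above
- knob_a (a joint): angle of wing knob a, rad; grows as it tightens, clockwise seen from above; at 0 the wing's long way lies along x of point grip_a (radially). Starts from -0.1 to 0.1, can turn past 3, stays where it is left. The wing is a black bar 44 mm long, 10 mm thick, 22 mm high, pinched across its 10 mm from above; its underside is 21 mm above the clamp arm. The wing has a springy core: under torque it runs ahead of this angle by torque/5, and it gives up to 6 mm up or down lightly
- grip_b (a point): where to grip wing knob b (opposite d): on its vertical turning axis, half-way up its wing, 131 mm above the worktop (the real wing stands up to 2 mm higher or lower and sinks as it is tightened). Fixed to the pot; x points outward from the pot's centre, z up. The axes stand on a circle of 60 mm radius, a, b, c, d counter-clockwise seen from above
- knob_b (a joint): angle of wing knob b, rad; grows as it tightens, clockwise seen from above; at 0 the wing's long way lies along x of point grip_b (radially). Like a. At every clamp the screw drives its foot down 5 mm per rad; the foot meets the lid at an unseen angle of 0.12 to 0.65 rad, different at each; from there to snug is 0.15 to 0.35 rad more
- grip_c (a point): where to grip wing knob c (opposite a): on its vertical turning axis, half-way up its wing, 131 mm above the worktop (the real wing stands up to 2 mm higher or lower and sinks as it is tightened). Fixed to the pot; x points outward from the pot's centre, z up. The axes stand on a circle of 60 mm radius, a, b, c, d counter-clockwise seen from above
- knob_c (a joint): angle of wing knob c, rad; grows as it tightens, clockwise seen from above; at 0 the wing's long way lies along x of point grip_c (radially). Like a. TORQUE to turn any wing: 0.35 N m while free and running, about 0.2 as read when it is stopped and held; take your own free reading as zero. It rises by 0.3 to 0.5 N m per rad once the foot bears. Snug (first pass): 0.09 N m above free (0.06 to 0.14)
- grip_d (a point): where to grip wing knob d (opposite b): on its vertical turning axis, half-way up its wing, 131 mm above the worktop (the real wing stands up to 2 mm higher or lower and sinks as it is tightened). Fixed to the pot; x points outward from the pot's centre, z up. The axes stand on a circle of 60 mm radius, a, b, c, d counter-clockwise seen from above
- knob_d (a joint): angle of wing knob d, rad; grows as it tightens, clockwise seen from above; at 0 the wing's long way lies along x of point grip_d (radially). Like a. Tight (second pass, any knob): 0.30 N m above free (0.23 to 0.37), some 0.3 to 0.5 rad past snug; 0.45 above free is too much. Tightening one knob changes the others' loads a little
- mug_1: small patterned cup, 62x88x50 mm; bystander, to be left alone; origin at the centre of its underside
- mug_2: small patterned cup with a diamond pattern, 58x84x49 mm; bystander, to be left alone; origin at the centre of its underside
- jar_1: small glass jar with a black lid, 60 mm across and 85 mm high; bystander, to be left alone; origin at the centre of its underside
- kitchen_timer: round wind-up kitchen timer, 65 mm across and 56 mm high; bystander, to be left alone; origin at the centre of its underside
- teaspoon_1: teaspoon 132 mm long, lying on the worktop in front of the pot; bystander, to be left alone; origin at the centre of its underside

How it is judged (in metres and radians):
On the way, in this order (a step that is already met when the one before it is completed fails the run):
1. first pass: an opposite pair of knobs is snug (each presses the lid with more than 5 N) ((contact force between each of knob_a, knob_c and lid above 5 N or contact force between each of knob_b, knob_d and lid above 5 N)), for 0.1 s.
2. first pass done: all four knobs are snug (over 5 N) and none is tight yet (all under 38 N) (contact force between knob_a and lid between 5 and 38 N and contact force between knob_b and lid between 5 and 38 N and contact force between knob_c and lid between 5 and 38 N and contact force between knob_d and lid between 5 and 38 N), for 0.1 s.
3. second pass: an opposite pair is tight (each over 34 N) ((contact force between each of knob_a, knob_c and lid above 34 N or contact force between each of knob_b, knob_d and lid above 34 N)), for 0.1 s.
At the end, for the whole second after the job is handed in: all four clamps press the lid with 30 to 95 N each, and the lid lies level to within 0.5 degrees and still (contact force between knob_a and lid between 30 and 95 N and contact force between knob_b and lid between 30 and 95 N and contact force between knob_c and lid between 30 and 95 N and contact force between knob_d and lid between 30 and 95 N and angle between lid's own z axis and vertical below 0.009 rad and linear speed of lid below 0.01 m/s); the robot touches nothing.
It fails at once if a clamp presses the lid with more than 95 N (overtightened) (contact force between any of knob_a, knob_b, knob_c, knob_d and lid above 95 N).
It fails at once if one knob is tight (over 44 N) while the one opposite is still loose (under 2 N) ((contact force between knob_a and lid above 44 N and contact force between knob_c and lid below 2 N) or (contact force between knob_b and lid above 44 N and contact force between knob_d and lid below 2 N) or (contact force between knob_c and lid above 44 N and contact force between knob_a and lid below 2 N) or (contact force between knob_d and lid above 44 N and contact force between knob_b and lid below 2 N)).
It fails at once if not crisscross: two neighbours both bear (over 10 N) while the other two are loose (under 0.5 N), or two neighbours are both tight (over 44 N) while the other two are only snug (under 28 N) ((contact force between each of knob_a, knob_b and lid above 10 N and contact force between each of knob_c, knob_d and lid below 0.5 N) or (contact force between each of knob_a, knob_b and lid above 44 N and contact force between each of knob_c, knob_d and lid below 28 N) or (contact force between each of knob_b, knob_c and lid above 10 N and contact force between each of knob_d, knob_a and lid below 0.5 N) or (contact force between each of knob_b, knob_c and lid above 44 N and contact force between each of knob_d, knob_a and lid below 28 N) or (contact force between each of knob_c, knob_d and lid above 10 N and contact force between each of knob_a, knob_b and lid below 0.5 N) or (contact force between each of knob_c, knob_d and lid above 44 N and contact force between each of knob_a, knob_b and lid below 28 N) or (contact force between each of knob_d, knob_a and lid above 10 N and contact force between each of knob_b, knob_c and lid below 0.5 N) or (contact force between each of knob_d, knob_a and lid above 44 N and contact force between each of knob_b, knob_c and lid below 28 N)).
It fails at once if the lid is canted by more than 1 degree (angle between lid's own z axis and vertical above 0.018 rad).
It fails at once if a bystander (cup, jar, timer, teaspoon) is moved by more than 3 cm (distance of any of mug_1, mug_2, jar_1, kitchen_timer, teaspoon_1 from where it was at the start of the episode above 0.03 m).
It also fails if it takes over 72 s, if anything falls off the work surface, if the arm or the gripper's body presses on something with over 40 N, if the wrist force passes 120 N, or if a joint passes its speed limit or range.

## Working session

There is one attempt and no reset: what is moved stays moved. The work goes in short steps, Python scripts to look and compute and a tool call to move; the robot and the scene stay as the last step left them, time stands still between calls to the robot, and variables do not carry over. Pictures are saved under pics/ and viewed, at most 10 in all, crops included, and the job is handed in when it is done.

Besides the shell and the picture viewer there is one more tool, called after ">>>" as name(argument=value, ...) on one line, values as JSON. arm_command: Moves the arm, as the interface text tells. Shift numbers are shares of 0.25 m and turn numbers shares of 180 degrees, none past 1 either way. Its arguments: {"type":"object","properties":{"rows":{"type":"array","items":{"type":"array"}},"grip":{"type":"number"}},"required":["rows"]}

```bash
ls; mkdir -p pics; python3 - <<'E'
from bench import arm
import cv2,numpy as np
s=arm.read_state(); print({k:np.round(v,3).tolist() for k,v in s.items()}); print(arm.tcp_to_grasp)
p=[]
for c in("scene","top"):
    im,d=arm.get_image(c); p.append(im); i=arm.camera_info(c); print(c,i)
    np.savez(f"{c}.npz",im=im,d=d,E=i["extrinsics"])
    for q in("pot","knob_a","lid"):
        print(q,[(np.round(r["position"]).tolist(),round(r["score"],2)) for r in arm.spot_in(c,q)])
cv2.imwrite("pics/a.png",cv2.resize(np.vstack(p),(0,0),fx=.78,fy=.78))
E
```

```text
pics
{'clock': 0.0, 'joints': [1.472, 0.386, 0.007, -0.0, -1.194, -0.259], 'joint_vel': [-0.001, -0.001, -0.001, 0.0, -0.0, 0.001], 'joint_efforts': [0.001, -39.229, 18.84, 4.186, -0.005, 0.0], 'position': [218.665, 584.869, 230.211], 'ee_rot': [0.984, -0.178, -0.0, 0.001], 'contact_force': [1.066, 0.56, -0.812], 'wrist_torque': [0.019, 0.003, 0.013], 'grasp_force': 0.0, 'gripper_width': 85.368}
18.700000000000003
scene {'fx': 431.81363779884055, 'fy': 431.81363779884055, 'cx': 255.0707263745219, 'cy': 185.47771861461226, 'k1': -0.10827522565021482, 'extrinsics': array([[ 5.66504512e-01, -4.11883082e-01,  7.13740124e-01,
        -4.10059999e+02],
       [-8.23891547e-01, -3.00535330e-01,  4.80501024e-01,
        -5.14219203e+02],
       [ 1.65938812e-02, -8.60250453e-01, -5.09601610e-01,
         7.28659792e+02],
       [ 0.00000000e+00,  0.00000000e+00,  0.00000000e+00,
         1.00000000e+00]])}
pot [([252.0, 207.0], 0.86)]
knob_a [([233.0, 175.0], 0.75), ([262.0, 182.0], 0.58), ([275.0, 170.0], 0.55), ([243.0, 165.0], 0.5)]
lid [([252.0, 194.0], 0.82), ([252.0, 212.0], 0.55), ([167.0, 181.0], 0.38)]
top {'fx': 446.9607696203495, 'fy': 446.9607696203495, 'cx': 258.0209309532073, 'cy': 191.86987172917114, 'k1': -0.01477448445880705, 'extrinsics': array([[ 1.19957917e-02, -9.72738640e-01,  2.31593696e-01,
         1.66668830e+02],
       [-9.99910768e-01, -1.30310196e-02, -2.94073221e-03,
         3.83583962e+01],
       [ 5.87846585e-03, -2.31537754e-01, -9.72808158e-01,
         1.39306312e+03],
       [ 0.00000000e+00,  0.00000000e+00,  0.00000000e+00,
         1.00000000e+00]])}
pot [([364.0, 174.0], 0.61), ([236.0, 188.0], 0.22)]
knob_a [([225.0, 200.0], 0.65), ([220.0, 174.0], 0.52), ([251.0, 194.0], 0.42)]
lid [([236.0, 186.0], 0.59)]
```

View pics/a.png

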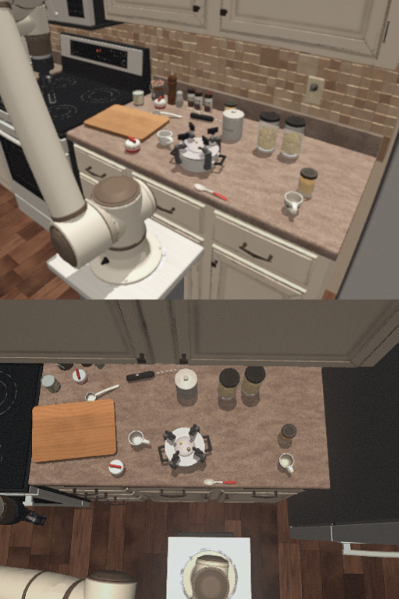

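```bash
cat > h.py <<'E'
import numpy as np,cv2
from bench import arm
from scipy.spatial.transform import Rotation as R
def cloud(c,d,i):
    h,w=d.shape; u,v=np.meshgrid(np.arange(w),np.arange(h))
    K=np.array([[i["fx"],0,i["cx"]],[0,i["fy"],i["cy"]],[0,0,1]])
    n=cv2.undistortPoints(np.stack([u,v],-1).reshape(-1,1,2).astype(np.float64),K,np.array([i["k1"],0,0,0,0.]))[:,0]
    P=np.c_[n*d.reshape(-1,1),d.reshape(-1)]
    E=np.array(i["extrinsics"]); return (P@E[:3,:3].T+E[:3,3]).reshape(h,w,3)
E
python3 - <<'E'
from h import *
for c in("scene","top"):
    z=np.load(c+".npz"); i=arm.camera_info(c); P=cloud(c,z["d"],i)
    m=(P[...,2]>120)&(P[...,2]<160)&(z["d"]>0)
    n,l,st,ce=cv2.connectedComponentsWithStats(m.astype(np.uint8))
    for k in range(1,n):
        if st[k,4]>12:
            Q=P[l==k]; print(c,ce[k].round(),st[k,4],Q.mean(0).round(1),np.ptp(Q,0).round(),)
E
```

```text
scene [304. 115.] 4512 [948.8 268.4 140.1] [ 131. 2259.   40.]
scene [32. 58.] 30 [ 832.6 1847.8  139. ] [31. 24. 39.]
scene [298. 142.] 17 [755.1  99.6 126.1] [14. 17. 10.]
scene [345. 153.] 478 [735.2 -76.1 144.9] [81. 80. 40.]
scene [378. 159.] 497 [ 756.1 -175.1  145.1] [83. 79. 39.]
scene [246. 162.] 64 [519.5 146.3 134.7] [31. 39. 23.]
scene [273. 167.] 102 [542.   66.3 132.8] [40. 27. 22.]
scene [235. 175.] 118 [440.2 127.2 133.5] [38. 29. 24.]
scene [263. 180.] 97 [459.3  44.1 134.8] [27. 40. 25.]
scene [141. 309.] 1349 [-69.8 -45.4 144. ] [249. 105.  40.]
scene [473. 370.] 1034 [ 138.2 -575.8  142.1] [ 33. 107.  40.]
top [326.  96.] 558 [ 761.3 -166.   150.1] [69. 79. 39.]
top [294. 101.] 583 [744.7 -69.3 150.5] [80. 75. 40.]
top [454. 200.] 1402 [ 454.6 -530.6  140.2] [675.  20.  40.]
top [238.  99.] 32 [760.6  98.8 125.4] [25. 16. 10.]
top [247. 166.] 72 [543.5  68.5 138. ] [37. 26. 25.]
top [218. 172.] 75 [522.9 150.6 138.5] [28. 38. 27.]
top [254. 193.] 78 [461.6  47.6 139.5] [27. 38. 28.]
top [225. 200.] 76 [440.9 129.5 139. ] [37. 27. 28.]
```

The scene shows the pot near the middle. The four wings are at about (541,67), (522,149), (441,128) and (461,47), all at z≈131-139. Opposite wings are 118–120 mm apart, which fits the 60 mm circle. I'll move above the pot and check from close up.

>>> arm_command(rows=[[[0.567, 0.481, -0.2], [0, 0, 0]], [[0.567, 0.481, -0.2], [0, 0, 0]], [[0.567, 0.481, -0.2], [0, 0, 0]], [[0.567, 0.481, -0.2], [0, 0, 0]]], grip=0.4)

```text
clock: 0.8
position: [310.2, 421.1, 282.2]
ee_rot: [0.984, -0.178, 0.0, -0.0]
contact_force: [0.3, 1.1, 0.7]
gripper_width: 34.0
grasp_force: 0.0
```

>>> arm_command(rows=[[[0.567, 0.481, -0.1], [0, 0, 0]], [[0.567, 0.481, -0.1], [0, 0, 0]], [[0.567, 0.481, -0.1], [0, 0, 0]], [[0.567, 0.481, -0.1], [0, 0, 0]]])

```text
clock: 1.2
position: [400.9, 258.5, 307.2]
ee_rot: [0.984, -0.178, 0.0, -0.001]
contact_force: [-0.3, 0.9, 0.6]
gripper_width: 34.4
grasp_force: 0.0
```

>>> arm_command(rows=[[[0.567, 0.481, -0.1], [0, 0, 0.061]], [[0.567, 0.481, -0.1], [0, 0, 0.061]], [[0.567, 0.481, -0.1], [0, 0, 0.061]], [[0.567, 0.481, -0.1], [0, 0, 0.061]], [[0.567, 0.481, -0.1], [0, 0, 0.061]]])

```text
clock: 1.7
position: [492.5, 95.4, 332.0]
ee_rot: [0.962, -0.274, 0.001, -0.0]
contact_force: [-0.2, 0.0, -0.4]
gripper_width: 33.9
grasp_force: 0.0
```

```bash
python3 - <<'E'
from h import *
s=arm.read_state(); print({k:np.round(v,3).tolist() for k,v in s.items()})
i=arm.camera_info("wrist"); im,d=arm.get_image("wrist"); print(i["extrinsics"].round(2))
np.savez("w.npz",im=im,d=d,E=i["extrinsics"]); cv2.imwrite("pics/w.png",im)
P=cloud("wrist",d,i)
m=(P[...,2]>118)&(P[...,2]<160)&(d>0)
n,l,st,ce=cv2.connectedComponentsWithStats(m.astype(np.uint8))
for k in range(1,n):
    if st[k,4]>80:
        Q=P[l==k]; t=np.percentile(Q[:,2],90); Q=Q[Q[:,2]>t-6]
        r=cv2.minAreaRect(Q[:,:2].astype(np.float32))
        w=np.linalg.svd(Q[:,:2]-Q[:,:2].mean(0),full_matrices=False)[2][0]
        print(ce[k].round(),st[k,4],Q.mean(0).round(1),t.round(1),np.round(r[0],1),np.round(r[1],1),np.degrees(np.arctan2(w[1],w[0])).round(1))
E
```

```text
{'clock': 1.7, 'joints': [0.516, 0.113, -0.108, 0.001, -1.349, 0.499], 'joint_vel': [0.069, -0.009, -0.033, -0.029, 0.007, -0.05], 'joint_efforts': [-1.013, -25.605, 20.086, 4.599, -0.042, 0.229], 'position': [492.452, 95.351, 331.969], 'ee_rot': [0.962, -0.274, 0.001, -0.0], 'contact_force': [-0.209, 0.028, -0.36], 'wrist_torque': [0.046, 0.043, -0.029], 'grasp_force': 0.0, 'gripper_width': 33.885}
[[-5.3000e-01 -8.1000e-01 -2.6000e-01  5.5838e+02]
 [-8.5000e-01  5.0000e-01  1.6000e-01  5.4080e+01]
 [-0.0000e+00  3.1000e-01 -9.5000e-01  4.7432e+02]
 [ 0.0000e+00  0.0000e+00  0.0000e+00  1.0000e+00]]
[244. 118.] 419 [544.4  70.  139.8] 141.4 [544.  70.] [16.8 43.3] 149.4
[195. 170.] 466 [523.5 151.4 140.3] 141.8 [523.4 152.2] [43.2 16.8] -123.3
[296. 169.] 478 [462.8  49.5 141.9] 143.5 [462.2  49.7] [43.  16.8] 62.1
[247. 215.] 357 [442.7 130.5 140.7] 142.1 [442.1 130.9] [16.1 41.1] 147.9
[489. 357.] 520 [ 74.2 -54.6 155.2] 156.3 [ 70.6 -57.9] [47.   7.6] -128.0
```

The wrist view confirms it. The wing tops are at 141–143 mm, so the middles are about 131. The centre is (493,100.2) and the axis angle is -30.9°. I'll start with the wing at (544.5,69.4), which I'll call a.

>>> arm_command(rows=[[[0.232, -0.021, 0.2], [0, 0, 0]], [[0.232, -0.021, 0.3], [0, 0, 0]], [[0.232, -0.021, 0.45], [0, 0, 0]], [[0.232, -0.021, 0.6], [0, 0, 0]], [[0.232, -0.021, 0.7], [0, 0, 0]]])

```text
clock: 2.25
position: [541.2, 73.3, 153.3]
ee_rot: [0.963, -0.271, -0.002, 0.001]
contact_force: [-0.1, -0.5, -0.2]
gripper_width: 34.6
grasp_force: 0.0
```

>>> arm_command(rows=[[[0, 0, 0.06], [0, 0, 0]], [[0, 0, 0.12], [0, 0, 0]], [[0, 0, 0.18], [0, 0, 0]], [[0, 0, 0.18], [0, 0, 0]]])

```text
clock: 2.65
position: [541.1, 73.4, 109.2]
ee_rot: [0.963, -0.271, -0.002, 0.001]
contact_force: [0.2, -0.4, 0.2]
gripper_width: 34.2
grasp_force: 0.0
```

```bash
cat > t.py <<'E'
from h import *
s=arm.read_state(); r=R.from_quat(s["ee_rot"]).as_matrix()
print("t",round(s["clock"],2),"pos",np.round(s["position"],1),"phi",round(float(np.degrees(np.arctan2(r[1,0],r[0,0]))),2),"tz",round(float(r[2,2]),4),"F",np.round(s["contact_force"],1),"M",np.round(s["wrist_torque"],3),"w",round(s["gripper_width"],1),"g",round(s["grasp_force"],1),"j6",round(s["joints"][5],2))
E
python3 t.py
```

```text
t 2.65 pos [541.1  73.4 109.2] phi -31.42 tz -1.0 F [ 0.2 -0.4  0.2] M [ 0.027  0.071 -0.036] w 34.2 g 0.0 j6 0.59
```

>>> arm_command(rows=[[[0.02, 0.006, -0.01], [0, 0, 0]], [[0.02, 0.006, -0.01], [0, 0, 0]], [[0.02, 0.006, -0.01], [0, 0, 0]]])

```text
clock: 2.95
position: [547.2, 69.2, 114.9]
ee_rot: [0.963, -0.271, 0.001, -0.001]
contact_force: [-0.8, -0.1, -0.6]
gripper_width: 34.2
grasp_force: 0.0
```

```bash
python3 t.py
```

```text
t 2.95 pos [547.2  69.2 114.9] phi -31.48 tz -1.0 F [-0.8 -0.1 -0.6] M [-0.044 -0.009  0.024] w 34.2 g 0.0 j6 0.6
```

>>> arm_command(rows=[[[0, 0, 0], [0, 0, 0]], [[0, 0, 0], [0, 0, 0]], [[0, 0, 0], [0, 0, 0]], [[0, 0, 0], [0, 0, 0]]], grip=0)

```text
clock: 3.35
position: [546.7, 68.9, 114.3]
ee_rot: [0.963, -0.271, 0.0, -0.0]
contact_force: [-1.4, -0.2, 4.3]
gripper_width: 9.1
grasp_force: 60.1
```

```bash
python3 t.py
```

```text
t 3.35 pos [546.7  68.9 114.3] phi -31.46 tz -1.0 F [-1.4 -0.2  4.3] M [0.028 0.317 0.074] w 9.1 g 60.1 j6 0.6
```

```bash
cat > m.py <<'E'
from h import *
import sys
n=int(sys.argv[1]) if len(sys.argv)>1 else 4
L=[]
for k in range(n):
    s=arm.read_state(); L.append(np.r_[s["contact_force"],s["wrist_torque"],s["position"]])
    r=R.from_quat(s["ee_rot"]).as_matrix(); L[-1]=np.r_[L[-1],np.degrees(np.arctan2(r[1,0],r[0,0]))]
    if k<n-1: arm.get_image("wrist")
L=np.array(L); print("t",round(s["clock"],2),"F",L[:,:3].mean(0).round(1),"Mxy",L[:,3:5].mean(0).round(2),"Mz",L[:,5].round(3),"mean",L[:,5].mean().round(4),"pos",L[:,6:9].mean(0).round(1),"phi",L[:,9].mean().round(2),"w",round(s["gripper_width"],1),"g",round(s["grasp_force"]),"j6eff",round(s["joint_efforts"][5],3))
E
python3 m.py 5
```

```text
t 3.55 F [-1.2 -0.2  4. ] Mxy [-0.    0.37] Mz [0.074 0.07  0.088 0.059 0.026] mean 0.0633 pos [546.7  68.9 114.3] phi -31.46 w 9.2 g 60 j6eff -0.074
```

>>> arm_command(rows=[[[0, 0, 0], [0, 0, 0.016]], [[0, 0, 0], [0, 0, 0.032]], [[0, 0, 0], [0, 0, 0.04]], [[0, 0, 0], [0, 0, 0.04]]])

```text
clock: 3.95
position: [546.6, 68.8, 113.9]
ee_rot: [0.944, -0.331, 0.0, 0.0]
contact_force: [-0.6, -0.8, 3.9]
gripper_width: 9.0
grasp_force: 60.5
```

```bash
python3 m.py 5
```

```text
t 4.15 F [-1.  -1.   3.8] Mxy [-0.26  0.27] Mz [0.258 0.32  0.359 0.36  0.351] mean 0.3295 pos [546.6  68.8 113.9] phi -38.63 w 9.0 g 61 j6eff -0.313
```

>>> arm_command(rows=[[[0, 0, 0.001], [0, 0, 0.016]], [[0, 0, 0.002], [0, 0, 0.032]], [[0, 0, 0.002], [0, 0, 0.032]], [[0, 0, 0.002], [0, 0, 0.032]]])

```text
clock: 4.55
position: [546.4, 68.7, 113.3]
ee_rot: [0.926, -0.378, -0.0, 0.0]
contact_force: [-0.7, -1.5, 4.1]
gripper_width: 8.7
grasp_force: 60.6
```

```bash
python3 m.py 5
```

```text
t 4.75 F [-0.9 -2.1  4.3] Mxy [-0.53  0.3 ] Mz [0.273 0.345 0.254 0.339 0.318] mean 0.3058 pos [546.5  68.7 113.4] phi -44.39 w 8.9 g 61 j6eff -0.285
```

>>> arm_command(rows=[[[0, 0, 0.001], [0, 0, 0.016]], [[0, 0, 0.002], [0, 0, 0.032]], [[0, 0, 0.002], [0, 0, 0.032]], [[0, 0, 0.002], [0, 0, 0.032]]])

```text
clock: 5.15
position: [546.3, 68.6, 112.8]
ee_rot: [0.906, -0.424, -0.0, 0.0]
contact_force: [-0.8, -2.6, 5.2]
gripper_width: 9.1
grasp_force: 60.8
```

```bash
python3 m.py 5
```

```text
t 5.35 F [-1.1 -3.   5.1] Mxy [-0.86  0.4 ] Mz [0.263 0.269 0.291 0.292 0.306] mean 0.2841 pos [546.4  68.7 112.8] phi -50.15 w 9.1 g 61 j6eff -0.29
```

```bash
sed -i 's/s\["position"\]\]/s["position"],s["joint_efforts"][5]]/; s/L\[:,9\].mean/L[:,10].mean/; s/round(s\["joint_efforts"\]\[5\],3)/L[:,9].mean().round(4)/' m.py; python3 m.py 1
```

```text
t 5.35 F [-1.7 -2.7  5.4] Mxy [-0.83  0.4 ] Mz [0.306] mean 0.3057 pos [546.4  68.7 112.8] phi -50.15 w 9.1 g 61 j6eff -0.2896
```

>>> arm_command(rows=[[[0, 0, 0.001], [0, 0, 0.016]], [[0, 0, 0.002], [0, 0, 0.032]], [[0, 0, 0.002], [0, 0, 0.032]], [[0, 0, 0.002], [0, 0, 0.032]]])

```text
clock: 5.75
position: [546.3, 68.6, 112.4]
ee_rot: [0.883, -0.469, -0.0, 0.0]
contact_force: [-1.9, -2.7, 5.8]
gripper_width: 8.9
grasp_force: 60.9
```

```bash
python3 m.py 5
```

```text
t 5.95 F [-2.  -3.   5.5] Mxy [-0.9   0.52] Mz [0.339 0.261 0.315 0.304 0.293] mean 0.3025 pos [546.3  68.6 112.4] phi -55.91 w 9.2 g 61 j6eff -0.2983
```

>>> arm_command(rows=[[[0, 0, 0.001], [0, 0, 0.016]], [[0, 0, 0.002], [0, 0, 0.032]], [[0, 0, 0.002], [0, 0, 0.032]], [[0, 0, 0.002], [0, 0, 0.032]]])

```text
clock: 6.35
position: [546.1, 68.5, 112.0]
ee_rot: [0.859, -0.513, -0.0, 0.001]
contact_force: [-2.5, -4.4, 5.4]
gripper_width: 8.9
grasp_force: 61.0
```

```bash
python3 m.py 5
```

```text
t 6.55 F [-2.5 -3.5  6.1] Mxy [-0.91  0.61] Mz [0.316 0.358 0.292 0.309 0.299] mean 0.315 pos [546.2  68.5 112. ] phi -61.66 w 8.6 g 61 j6eff -0.3235
```

>>> arm_command(rows=[[[0, 0, 0.001], [0, 0, 0.012]], [[0, 0, 0.002], [0, 0, 0.025]], [[0, 0, 0.002], [0, 0, 0.025]], [[0, 0, 0.002], [0, 0, 0.025]]])

```text
clock: 6.95
position: [546.1, 68.4, 111.6]
ee_rot: [0.838, -0.546, -0.0, 0.001]
contact_force: [-3.8, -3.5, 6.3]
gripper_width: 9.2
grasp_force: 61.2
```

```bash
python3 m.py 4
```

```text
t 7.1 F [-2.8 -3.8  6.8] Mxy [-0.95  0.78] Mz [0.406 0.388 0.363 0.316] mean 0.3684 pos [546.1  68.4 111.6] phi -66.15 w 9.0 g 61 j6eff -0.3542
```

>>> arm_command(rows=[[[0, 0, 0.001], [0, 0, 0.012]], [[0, 0, 0.002], [0, 0, 0.025]], [[0, 0, 0.002], [0, 0, 0.025]], [[0, 0, 0.002], [0, 0, 0.025]]])

```text
clock: 7.5
position: [546.0, 68.3, 111.3]
ee_rot: [0.816, -0.578, -0.0, 0.001]
contact_force: [-3.0, -3.0, 7.9]
gripper_width: 8.8
grasp_force: 61.4
```

```bash
python3 m.py 4
```

```text
t 7.65 F [-3.1 -3.5  8.1] Mxy [-1.04  0.87] Mz [0.385 0.345 0.402 0.333] mean 0.3664 pos [546.   68.3 111.3] phi -70.64 w 9.0 g 61 j6eff -0.3742
```

>>> arm_command(rows=[[[0, 0, 0], [0, 0, 0]], [[0, 0, 0], [0, 0, 0]], [[0, 0, -0.1], [0, 0, 0]], [[0, 0, -0.2], [0, 0, 0]], [[0, 0, -0.22], [0, 0, 0]]], grip=0.4)

```text
clock: 8.15
position: [548.3, 69.9, 168.1]
ee_rot: [0.816, -0.579, 0.002, -0.002]
contact_force: [0.7, -0.1, -1.0]
gripper_width: 34.3
grasp_force: 0.0
```

>>> arm_command(rows=[[[-0.375, 0.311, 0], [0, 0, -0.214]], [[-0.375, 0.311, 0], [0, 0, -0.214]], [[-0.375, 0.311, 0], [0, 0, -0.214]], [[-0.375, 0.311, 0], [0, 0, -0.214]], [[-0.375, 0.311, 0], [0, 0, -0.214]]])

```text
clock: 8.65
position: [441.1, 132.4, 165.1]
ee_rot: [0.962, -0.275, -0.0, -0.0]
contact_force: [0.2, -0.2, -0.1]
gripper_width: 34.2
grasp_force: 0.0
```

>>> arm_command(rows=[[[0, 0, 0], [0, 0, 0]], [[0, 0, 0], [0, 0, 0]]])

```text
clock: 8.85
position: [441.9, 131.8, 165.1]
ee_rot: [0.961, -0.278, -0.0, 0.0]
contact_force: [-0.3, 0.1, -0.1]
gripper_width: 34.0
grasp_force: 0.0
```

```bash
python3 m.py 3; python3 - <<'E'
from h import *
i=arm.camera_info("wrist"); im,d=arm.get_image("wrist"); P=cloud("w",d,i); cv2.imwrite("pics/w2.png",im)
print(i["extrinsics"][:3,3].round())
m=(P[...,2]>120)&(P[...,2]<150)&(d>0)
n,l,st,ce=cv2.connectedComponentsWithStats(m.astype(np.uint8))
for k in range(1,n):
    if st[k,4]>80:
        Q=P[l==k]; t=np.percentile(Q[:,2],90); Q=Q[Q[:,2]>t-6]; r=cv2.minAreaRect(Q[:,:2].astype(np.float32))
        print(st[k,4],t.round(1),np.round(r[0],1),np.round(r[1],1),round(r[2],1))
E
```

```text
t 8.95 F [-0. -0. -0.] Mxy [-0.04 -0.01] Mz [-0.065  0.009 -0.01 ] mean -0.0217 pos [442.  131.7 165.2] phi -32.3 w 34.3 g 0 j6eff 0.0019
[508.  90. 308.]
1731 138.3 [541.1  74.7] [17.4 32.6] 36.1
1893 143.3 [462.6  49.7] [42.6 17.3] 50.2
1848 141.7 [523.4 151.8] [43.2 17.2] 60.3
1334 141.9 [442.  131.1] [16.6 43. ] 58.5
```

>>> arm_command(rows=[[[0, 0, 0.08], [0, 0, 0]], [[0, 0, 0.16], [0, 0, 0]], [[0, 0, 0.21], [0, 0, 0]], [[0, 0, 0.21], [0, 0, 0]]])

```text
clock: 9.4
position: [441.1, 130.8, 111.6]
ee_rot: [0.961, -0.278, -0.001, 0.002]
contact_force: [-0.9, -1.4, -0.3]
gripper_width: 34.0
grasp_force: 0.0
```

>>> arm_command(rows=[[[0, 0, 0], [0, 0, 0]], [[0, 0, 0], [0, 0, 0]], [[0, 0, 0], [0, 0, 0]]], grip=0)

```text
clock: 9.7
position: [442.2, 131.3, 114.0]
ee_rot: [0.961, -0.277, 0.0, 0.0]
contact_force: [-0.5, -3.7, 1.0]
gripper_width: 8.9
grasp_force: 60.0
```

>>> arm_command(rows=[[[0, 0, 0], [0, 0, 0.016]], [[0, 0, 0.001], [0, 0, 0.032]], [[0, 0, 0.002], [0, 0, 0.05]], [[0, 0, 0.002], [0, 0, 0.05]]])

```text
clock: 10.1
position: [442.3, 131.4, 113.5]
ee_rot: [0.936, -0.351, 0.0, 0.0]
contact_force: [-0.2, -1.9, 3.4]
gripper_width: 8.9
grasp_force: 60.2
```

```bash
python3 m.py 3
```

```text
t 10.2 F [-0.4 -2.7  3.2] Mxy [-1.    0.13] Mz [0.269 0.286 0.296] mean 0.2836 pos [442.3 131.4 113.4] phi -41.11 w 9.0 g 60 j6eff -0.3639
```

>>> arm_command(rows=[[[0, 0, 0.001], [0, 0, 0.016]], [[0, 0, 0.002], [0, 0, 0.032]], [[0, 0, 0.002], [0, 0, 0.032]], [[0, 0, 0.002], [0, 0, 0.032]]])

```text
clock: 10.6
position: [442.3, 131.4, 112.8]
ee_rot: [0.918, -0.397, 0.0, 0.0]
contact_force: [-0.9, -5.6, 5.6]
gripper_width: 9.0
grasp_force: 60.7
```

```bash
python3 m.py 3
```

```text
t 10.7 F [-1.  -4.9  5.5] Mxy [-1.31  0.24] Mz [0.286 0.294 0.243] mean 0.2742 pos [442.3 131.4 112.8] phi -46.84 w 9.1 g 61 j6eff -0.2705
```

>>> arm_command(rows=[[[0, 0, 0.001], [0, 0, 0.016]], [[0, 0, 0.002], [0, 0, 0.032]], [[0, 0, 0.002], [0, 0, 0.032]], [[0, 0, 0.002], [0, 0, 0.032]]])

```text
clock: 11.1
position: [442.3, 131.4, 112.3]
ee_rot: [0.896, -0.443, 0.0, 0.0]
contact_force: [-0.5, -3.7, 5.9]
gripper_width: 8.8
grasp_force: 60.7
```

```bash
python3 m.py 3
```

```text
t 11.2 F [-0.3 -4.6  5.8] Mxy [-1.3   0.24] Mz [0.24  0.308 0.223] mean 0.2571 pos [442.3 131.4 112.3] phi -52.6 w 8.8 g 61 j6eff -0.2664
```

>>> arm_command(rows=[[[0, 0, 0.001], [0, 0, 0.016]], [[0, 0, 0.002], [0, 0, 0.032]], [[0, 0, 0.002], [0, 0, 0.032]], [[0, 0, 0.002], [0, 0, 0.032]]])

```text
clock: 11.6
position: [442.3, 131.4, 111.9]
ee_rot: [0.873, -0.488, 0.0, 0.0]
contact_force: [-0.1, -4.6, 6.3]
gripper_width: 8.5
grasp_force: 60.7
```

```bash
python3 m.py 3
```

```text
t 11.7 F [-0.2 -4.4  5.7] Mxy [-1.32  0.3 ] Mz [0.256 0.24  0.291] mean 0.2624 pos [442.3 131.4 111.9] phi -58.35 w 9.0 g 61 j6eff -0.2729
```

>>> arm_command(rows=[[[0, 0, 0.001], [0, 0, 0.016]], [[0, 0, 0.002], [0, 0, 0.032]], [[0, 0, 0.002], [0, 0, 0.032]], [[0, 0, 0.002], [0, 0, 0.032]]])

```text
clock: 12.1
position: [442.3, 131.4, 111.4]
ee_rot: [0.848, -0.531, 0.0, 0.0]
contact_force: [-1.1, -5.1, 6.0]
gripper_width: 9.1
grasp_force: 60.8
```

```bash
python3 m.py 3
```

```text
t 12.2 F [-1.  -4.6  6.6] Mxy [-1.31  0.3 ] Mz [0.31  0.281 0.308] mean 0.2998 pos [442.3 131.4 111.4] phi -64.11 w 8.7 g 61 j6eff -0.2904
```

>>> arm_command(rows=[[[0, 0, 0.001], [0, 0, 0.016]], [[0, 0, 0.002], [0, 0, 0.032]], [[0, 0, 0.002], [0, 0, 0.032]], [[0, 0, 0.002], [0, 0, 0.032]]])

```text
clock: 12.6
position: [442.3, 131.4, 111.0]
ee_rot: [0.82, -0.573, 0.0, 0.0]
contact_force: [-1.1, -5.3, 7.8]
gripper_width: 9.3
grasp_force: 60.9
```

```bash
python3 m.py 3
```

```text
t 12.7 F [-0.8 -5.1  7.5] Mxy [-1.34  0.37] Mz [0.307 0.306 0.373] mean 0.3286 pos [442.3 131.4 111. ] phi -69.86 w 9.2 g 61 j6eff -0.3162
```

>>> arm_command(rows=[[[0, 0, 0.001], [0, 0, 0.016]], [[0, 0, 0.002], [0, 0, 0.036]], [[0, 0, 0.002], [0, 0, 0.036]], [[0, 0, 0.002], [0, 0, 0.036]]])

```text
clock: 13.1
position: [442.3, 131.5, 110.5]
ee_rot: [0.786, -0.618, 0.0, -0.0]
contact_force: [-1.6, -4.3, 6.7]
gripper_width: 9.3
grasp_force: 61.0
```

```bash
python3 m.py 4
```

```text
t 13.25 F [-1.4 -4.3  7.2] Mxy [-1.14  0.53] Mz [0.269 0.257 0.286 0.268] mean 0.2698 pos [442.2 131.5 110.5] phi -76.35 w 8.7 g 61 j6eff -0.2899
```

```bash
python3 m.py 3
```

```text
t 13.35 F [-1.6 -4.2  7. ] Mxy [-1.14  0.54] Mz [0.268 0.293 0.316] mean 0.2921 pos [442.3 131.5 110.5] phi -76.35 w 8.9 g 61 j6eff -0.288
```

>>> arm_command(rows=[[[0, 0, 0.001], [0, 0, 0.016]], [[0, 0, 0.001], [0, 0, 0.016]], [[0, 0, 0.001], [0, 0, 0.016]]])

```text
clock: 13.65
position: [442.3, 131.5, 110.4]
ee_rot: [0.77, -0.637, 0.0, 0.0]
contact_force: [-2.0, -4.8, 7.3]
gripper_width: 9.2
grasp_force: 61.2
```

```bash
python3 m.py 4
```

```text
t 13.8 F [-2.  -4.3  7.9] Mxy [-1.15  0.61] Mz [0.423 0.398 0.4   0.357] mean 0.3945 pos [442.3 131.5 110.4] phi -79.21 w 9.2 g 61 j6eff -0.3612
```

>>> arm_command(rows=[[[0, 0, 0], [0, 0, 0]], [[0, 0, 0], [0, 0, 0]], [[0, 0, -0.1], [0, 0, 0]], [[0, 0, -0.2], [0, 0, 0]], [[0, 0, -0.22], [0, 0, 0]]], grip=0.4)

```text
clock: 14.3
position: [444.0, 133.2, 167.0]
ee_rot: [0.77, -0.638, 0.001, -0.003]
contact_force: [0.2, 0.0, 0.2]
gripper_width: 34.0
grasp_force: 0.0
```

>>> arm_command(rows=[[[-0.019, -0.334, 0], [0, 0, 0.232]], [[-0.019, -0.334, 0], [0, 0, 0.232]], [[-0.019, -0.334, 0], [0, 0, 0.232]], [[-0.019, -0.334, 0], [0, 0, 0.232]], [[-0.019, -0.334, 0], [0, 0, 0.232]]])

```text
clock: 14.8
position: [523.3, 152.1, 163.1]
ee_rot: [-0.489, 0.872, 0.0, -0.001]
contact_force: [-0.6, -0.3, 0.1]
gripper_width: 34.1
grasp_force: 0.0
```

>>> arm_command(rows=[[[0, 0, 0], [0, 0, 0]], [[0, 0, 0], [0, 0, 0]]])

```text
clock: 15.0
position: [523.2, 151.9, 163.9]
ee_rot: [-0.493, 0.87, 0.0, -0.0]
contact_force: [0.0, 0.6, -0.1]
gripper_width: 34.4
grasp_force: 0.0
```

```bash
python3 m.py 1; cat > v.py <<'E'
from h import *
i=arm.camera_info("wrist"); im,d=arm.get_image("wrist"); P=cloud("w",d,i)
m=(P[...,2]>122)&(P[...,2]<150)&(d>0)
n,l,st,ce=cv2.connectedComponentsWithStats(m.astype(np.uint8))
for k in range(1,n):
    if st[k,4]>80:
        Q=P[l==k]; t=np.percentile(Q[:,2],90); Q=Q[Q[:,2]>t-5]; r=cv2.minAreaRect(Q[:,:2].astype(np.float32))
        w=np.linalg.svd(Q[:,:2]-Q[:,:2].mean(0),full_matrices=False)[2][0]
        print(st[k,4],t.round(1),np.round(r[0],1),np.round(r[1],1),round(r[2],1),np.degrees(np.arctan2(w[1],w[0])).round(1))
E
python3 v.py
```

```text
t 15.0 F [ 0.   0.6 -0.1] Mxy [-0.01  0.02] Mz [0.032] mean 0.0317 pos [523.2 151.9 163.9] phi -120.97 w 34.4 g 0 j6eff -0.0249
1643 143.3 [466.4  56.3] [28.  17.1] 59.1 61.9
1790 138.6 [441.7 131.4] [17.1 43.5] 26.7 105.3
1933 138.3 [544.2  70.4] [17.3 43.3] 35.6 113.9
1333 141.6 [523.3 151.7] [42.2 17.3] 69.4 57.2
```

>>> arm_command(rows=[[[0, 0, 0.08], [0, 0, 0.008]], [[0, 0, 0.16], [0, 0, 0.008]], [[0, 0, 0.205], [0, 0, 0.008]], [[0, 0, 0.205], [0, 0, 0.008]]])

```text
clock: 15.45
position: [522.3, 151.2, 111.7]
ee_rot: [-0.481, 0.877, -0.0, -0.002]
contact_force: [0.2, 0.4, -0.2]
gripper_width: 34.3
grasp_force: 0.0
```

>>> arm_command(rows=[[[0, 0, 0], [0, 0, 0]], [[0, 0, 0], [0, 0, 0]], [[0, 0, 0], [0, 0, 0]]], grip=0)

```text
clock: 15.75
position: [524.2, 152.0, 114.4]
ee_rot: [-0.481, 0.877, -0.0, 0.001]
contact_force: [1.4, -1.4, 0.0]
gripper_width: 9.0
grasp_force: 60.3
```

>>> arm_command(rows=[[[0, 0, 0.001], [0, 0, 0.016]], [[0, 0, 0.002], [0, 0, 0.032]], [[0, 0, 0.002], [0, 0, 0.032]], [[0, 0, 0.002], [0, 0, 0.032]]])

```text
clock: 16.15
position: [524.3, 152.0, 114.0]
ee_rot: [-0.437, 0.9, -0.0, 0.001]
contact_force: [0.6, -1.3, 3.5]
gripper_width: 8.8
grasp_force: 61.0
```

```bash
python3 m.py 3
```

```text
t 16.25 F [ 1.2 -1.3  5.1] Mxy [-0.33 -0.23] Mz [0.308 0.293 0.312] mean 0.3043 pos [524.3 152.  114. ] phi -128.21 w 8.8 g 61 j6eff -0.2941
```

>>> arm_command(rows=[[[0, 0, 0.001], [0, 0, 0.016]], [[0, 0, 0.002], [0, 0, 0.032]], [[0, 0, 0.002], [0, 0, 0.032]], [[0, 0, 0.002], [0, 0, 0.032]]])

```text
clock: 16.65
position: [524.3, 152.0, 113.4]
ee_rot: [-0.391, 0.921, -0.0, 0.001]
contact_force: [0.8, -1.5, 6.0]
gripper_width: 9.1
grasp_force: 61.3
```

```bash
python3 m.py 3
```

```text
t 16.75 F [ 0.9 -1.6  5.6] Mxy [-0.37 -0.25] Mz [0.261 0.273 0.226] mean 0.2533 pos [524.3 152.1 113.4] phi -134.01 w 9.1 g 61 j6eff -0.2663
```

>>> arm_command(rows=[[[0, 0, 0.001], [0, 0, 0.016]], [[0, 0, 0.002], [0, 0, 0.032]], [[0, 0, 0.002], [0, 0, 0.032]], [[0, 0, 0.002], [0, 0, 0.032]]])

```text
clock: 17.15
position: [524.3, 152.0, 112.9]
ee_rot: [-0.344, 0.939, -0.0, 0.001]
contact_force: [1.4, -1.3, 5.0]
gripper_width: 8.9
grasp_force: 61.3
```

```bash
python3 m.py 3
```

```text
t 17.25 F [ 1.1 -1.1  5.3] Mxy [-0.34 -0.25] Mz [0.206 0.304 0.308] mean 0.2728 pos [524.3 152.1 112.9] phi -139.77 w 8.9 g 61 j6eff -0.2661
```

>>> arm_command(rows=[[[0, 0, 0.001], [0, 0, 0.016]], [[0, 0, 0.002], [0, 0, 0.032]], [[0, 0, 0.002], [0, 0, 0.032]], [[0, 0, 0.002], [0, 0, 0.032]]])

```text
clock: 17.65
position: [524.3, 152.1, 112.4]
ee_rot: [-0.296, 0.955, -0.0, 0.001]
contact_force: [0.7, 0.0, 5.4]
gripper_width: 8.8
grasp_force: 61.3
```

```bash
python3 m.py 3
```

```text
t 17.75 F [ 1.1 -0.4  5.4] Mxy [-0.36 -0.28] Mz [0.297 0.282 0.255] mean 0.2781 pos [524.3 152.1 112.4] phi -145.53 w 8.8 g 61 j6eff -0.2662
```

>>> arm_command(rows=[[[0, 0, 0.001], [0, 0, 0.016]], [[0, 0, 0.002], [0, 0, 0.032]], [[0, 0, 0.002], [0, 0, 0.032]], [[0, 0, 0.002], [0, 0, 0.032]]])

```text
clock: 18.15
position: [524.3, 152.1, 111.9]
ee_rot: [-0.248, 0.969, -0.0, 0.001]
contact_force: [1.3, -0.8, 6.6]
gripper_width: 8.9
grasp_force: 61.3
```

```bash
python3 m.py 3
```

```text
t 18.25 F [ 1.  -1.2  6.2] Mxy [-0.35 -0.24] Mz [0.297 0.233 0.292] mean 0.274 pos [524.3 152.1 111.9] phi -151.28 w 8.8 g 61 j6eff -0.2711
```

Contact may be starting (knob ≈0.47).

>>> arm_command(rows=[[[0, 0, 0.001], [0, 0, 0.016]], [[0, 0, 0.002], [0, 0, 0.032]], [[0, 0, 0.002], [0, 0, 0.032]], [[0, 0, 0.002], [0, 0, 0.032]]])

```text
clock: 18.65
position: [524.3, 152.1, 111.5]
ee_rot: [-0.199, 0.98, 0.0, 0.001]
contact_force: [1.8, -1.1, 6.3]
gripper_width: 9.0
grasp_force: 61.3
```

```bash
python3 m.py 3
```

```text
t 18.75 F [ 1.2 -0.9  6.2] Mxy [-0.38 -0.21] Mz [0.35  0.263 0.351] mean 0.3212 pos [524.3 152.1 111.5] phi -157.04 w 9.5 g 61 j6eff -0.2934
```

>>> arm_command(rows=[[[0, 0, 0.001], [0, 0, 0.016]], [[0, 0, 0.002], [0, 0, 0.032]], [[0, 0, 0.002], [0, 0, 0.032]], [[0, 0, 0.002], [0, 0, 0.032]]])

```text
clock: 19.15
position: [524.3, 152.1, 111.1]
ee_rot: [-0.15, 0.989, 0.0, 0.001]
contact_force: [0.8, -0.9, 6.3]
gripper_width: 8.9
grasp_force: 61.4
```

```bash
python3 m.py 3
```

```text
t 19.25 F [ 0.9 -0.7  6.2] Mxy [-0.38 -0.13] Mz [0.3   0.282 0.312] mean 0.298 pos [524.3 152.1 111.1] phi -162.79 w 8.6 g 61 j6eff -0.3231
```

>>> arm_command(rows=[[[0, 0, 0.001], [0, 0, 0.016]], [[0, 0, 0.002], [0, 0, 0.032]], [[0, 0, 0.002], [0, 0, 0.032]], [[0, 0, 0.002], [0, 0, 0.032]]])

```text
clock: 19.65
position: [524.4, 152.1, 110.7]
ee_rot: [-0.1, 0.995, 0.0, 0.001]
contact_force: [0.4, -1.3, 7.3]
gripper_width: 9.2
grasp_force: 61.5
```

```bash
python3 m.py 3
```

```text
t 19.75 F [ 0.  -1.3  6.9] Mxy [-0.41 -0.2 ] Mz [0.323 0.312 0.377] mean 0.3372 pos [524.4 152.1 110.7] phi -168.53 w 9.3 g 62 j6eff -0.356
```

>>> arm_command(rows=[[[0, 0, 0], [0, 0, 0]], [[0, 0, 0], [0, 0, 0]], [[0, 0, -0.1], [0, 0, 0]], [[0, 0, -0.2], [0, 0, 0]], [[0, 0, -0.22], [0, 0, 0]]], grip=0.4)

```text
clock: 20.25
position: [524.4, 152.5, 166.4]
ee_rot: [-0.099, 0.995, 0.001, 0.002]
contact_force: [-0.1, 0.2, 1.0]
gripper_width: 34.2
grasp_force: 0.0
```

>>> arm_command(rows=[[[0.324, -0.353, 0], [0, 0, -0.21]], [[0.324, -0.353, 0], [0, 0, -0.21]], [[0.324, -0.353, 0], [0, 0, -0.21]], [[0.324, -0.353, 0], [0, 0, -0.21]], [[0.324, -0.353, 0], [0, 0, -0.21]]])

```text
clock: 20.75
position: [460.0, 48.4, 163.4]
ee_rot: [-0.417, 0.909, 0.0, -0.001]
contact_force: [0.5, 0.9, 0.9]
gripper_width: 34.5
grasp_force: 0.0
```

>>> arm_command(rows=[[[0, 0, 0], [0, 0, -0.035]], [[0, 0, 0], [0, 0, -0.071]], [[0, 0, 0], [0, 0, -0.071]], [[0, 0, 0], [0, 0, -0.071]]])

```text
clock: 21.15
position: [460.8, 49.2, 163.6]
ee_rot: [-0.513, 0.858, 0.0, -0.001]
contact_force: [-0.3, -0.8, -0.5]
gripper_width: 34.4
grasp_force: 0.0
```

```bash
python3 m.py 1; python3 v.py
```

```text
t 21.15 F [-0.3 -0.8 -0.5] Mxy [-0.   -0.05] Mz [-0.006] mean -0.0062 pos [460.8  49.2 163.6] phi -118.22 w 34.4 g 0 j6eff 0.022
1389 143.4 [461.9  48.7] [42.5 16.7] 51.0 62.0
199 128.9 [544.6  56.1] [ 5.5 22.2] 45.2 123.0
```

>>> arm_command(rows=[[[0, -0.005, 0.08], [0, 0, 0]], [[0, -0.005, 0.16], [0, 0, 0]], [[0, -0.005, 0.2], [0, 0, 0]], [[0, -0.005, 0.2], [0, 0, 0]]])

```text
clock: 21.6
position: [461.5, 48.3, 113.0]
ee_rot: [-0.514, 0.858, 0.0, -0.002]
contact_force: [0.5, 0.3, 0.1]
gripper_width: 34.0
grasp_force: 0.0
```

>>> arm_command(rows=[[[0, 0, 0], [0, 0, 0]], [[0, 0, 0], [0, 0, 0]], [[0, 0, 0], [0, 0, 0]]], grip=0)

```text
clock: 21.9
position: [463.0, 49.0, 115.2]
ee_rot: [-0.515, 0.857, -0.0, 0.001]
contact_force: [-0.7, 0.1, 1.9]
gripper_width: 9.2
grasp_force: 60.1
```

>>> arm_command(rows=[[[0, 0, 0.001], [0, 0, 0.016]], [[0, 0, 0.002], [0, 0, 0.032]], [[0, 0, 0.002], [0, 0, 0.032]], [[0, 0, 0.002], [0, 0, 0.032]]])

```text
clock: 22.3
position: [463.1, 49.0, 114.8]
ee_rot: [-0.472, 0.882, -0.0, 0.001]
contact_force: [-1.5, 0.1, 6.1]
gripper_width: 8.8
grasp_force: 60.9
```

```bash
python3 m.py 3
```

```text
t 22.4 F [-1.1  0.7  5.7] Mxy [0.24 0.43] Mz [0.292 0.312 0.281] mean 0.2948 pos [463.1  49.  114.8] phi -123.71 w 8.9 g 61 j6eff -0.2855
```

>>> arm_command(rows=[[[0, 0, 0.001], [0, 0, 0.016]], [[0, 0, 0.002], [0, 0, 0.032]], [[0, 0, 0.002], [0, 0, 0.032]], [[0, 0, 0.002], [0, 0, 0.032]]])

```text
clock: 22.8
position: [463.1, 49.0, 114.3]
ee_rot: [-0.427, 0.904, -0.0, 0.001]
contact_force: [-0.6, 0.4, 6.0]
gripper_width: 9.0
grasp_force: 61.1
```

```bash
python3 m.py 3
```

```text
t 22.9 F [-1.5  0.7  6.8] Mxy [0.19 0.42] Mz [0.272 0.261 0.245] mean 0.2596 pos [463.1  49.  114.3] phi -129.48 w 8.9 g 61 j6eff -0.2634
```

>>> arm_command(rows=[[[0, 0, 0.001], [0, 0, 0.016]], [[0, 0, 0.002], [0, 0, 0.032]], [[0, 0, 0.002], [0, 0, 0.032]], [[0, 0, 0.002], [0, 0, 0.032]]])

```text
clock: 23.3
position: [463.1, 48.9, 113.8]
ee_rot: [-0.381, 0.925, -0.0, 0.001]
contact_force: [-1.3, 1.3, 5.8]
gripper_width: 9.0
grasp_force: 61.1
```

```bash
python3 m.py 3
```

```text
t 23.4 F [-1.   0.9  5.9] Mxy [0.17 0.41] Mz [0.218 0.279 0.273] mean 0.2566 pos [463.1  49.  113.8] phi -135.24 w 8.9 g 61 j6eff -0.2634
```

>>> arm_command(rows=[[[0, 0, 0.001], [0, 0, 0.016]], [[0, 0, 0.002], [0, 0, 0.032]], [[0, 0, 0.002], [0, 0, 0.032]], [[0, 0, 0.002], [0, 0, 0.032]]])

```text
clock: 23.8
position: [463.1, 49.0, 113.3]
ee_rot: [-0.334, 0.943, -0.0, 0.001]
contact_force: [-1.5, 0.3, 5.5]
gripper_width: 9.3
grasp_force: 61.1
```

```bash
python3 m.py 3
```

```text
t 23.9 F [-1.1  0.5  5.6] Mxy [0.14 0.4 ] Mz [0.205 0.261 0.238] mean 0.2347 pos [463.1  49.  113.3] phi -141.0 w 8.8 g 61 j6eff -0.2636
```

>>> arm_command(rows=[[[0, 0, 0.001], [0, 0, 0.016]], [[0, 0, 0.002], [0, 0, 0.032]], [[0, 0, 0.002], [0, 0, 0.032]], [[0, 0, 0.002], [0, 0, 0.032]]])

```text
clock: 24.3
position: [463.1, 48.9, 112.8]
ee_rot: [-0.286, 0.958, -0.0, 0.001]
contact_force: [-0.7, 0.5, 5.2]
gripper_width: 8.9
grasp_force: 61.0
```

```bash
python3 m.py 3
```

```text
t 24.4 F [-1.   0.2  5.4] Mxy [0.15 0.38] Mz [0.295 0.278 0.267] mean 0.2801 pos [463.1  48.9 112.8] phi -146.76 w 9.1 g 61 j6eff -0.2638
```

>>> arm_command(rows=[[[0, 0, 0.001], [0, 0, 0.016]], [[0, 0, 0.002], [0, 0, 0.032]], [[0, 0, 0.002], [0, 0, 0.032]], [[0, 0, 0.002], [0, 0, 0.032]]])

```text
clock: 24.8
position: [463.1, 48.9, 112.2]
ee_rot: [-0.238, 0.971, -0.0, 0.001]
contact_force: [-0.4, -0.0, 5.2]
gripper_width: 9.0
grasp_force: 61.0
```

```bash
python3 m.py 3
```

```text
t 24.9 F [-1.2  0.5  5.5] Mxy [0.08 0.38] Mz [0.277 0.329 0.294] mean 0.2996 pos [463.1  48.9 112.3] phi -152.52 w 8.9 g 61 j6eff -0.2639
```

>>> arm_command(rows=[[[0, 0, 0.001], [0, 0, 0.016]], [[0, 0, 0.002], [0, 0, 0.032]], [[0, 0, 0.002], [0, 0, 0.032]], [[0, 0, 0.002], [0, 0, 0.032]]])

```text
clock: 25.3
position: [463.1, 48.9, 111.8]
ee_rot: [-0.188, 0.982, -0.0, 0.001]
contact_force: [-0.6, 0.6, 6.0]
gripper_width: 9.2
grasp_force: 61.0
```

```bash
python3 m.py 3
```

```text
t 25.4 F [-1.1  0.4  6. ] Mxy [0.07 0.35] Mz [0.267 0.293 0.257] mean 0.2724 pos [463.1  48.9 111.7] phi -158.28 w 9.0 g 61 j6eff -0.2641
```

>>> arm_command(rows=[[[0, 0, 0.001], [0, 0, 0.016]], [[0, 0, 0.002], [0, 0, 0.032]], [[0, 0, 0.002], [0, 0, 0.032]], [[0, 0, 0.002], [0, 0, 0.032]]])

```text
clock: 25.8
position: [463.1, 48.9, 111.3]
ee_rot: [-0.139, 0.99, -0.0, 0.001]
contact_force: [-1.2, 0.8, 6.2]
gripper_width: 9.1
grasp_force: 61.1
```

```bash
python3 m.py 3
```

```text
t 25.9 F [-0.9  0.1  6.3] Mxy [0.07 0.38] Mz [0.266 0.297 0.224] mean 0.2624 pos [463.1  48.9 111.3] phi -164.04 w 9.0 g 61 j6eff -0.2669
```

>>> arm_command(rows=[[[0, 0, 0.001], [0, 0, 0.016]], [[0, 0, 0.002], [0, 0, 0.032]], [[0, 0, 0.002], [0, 0, 0.032]], [[0, 0, 0.002], [0, 0, 0.032]]])

```text
clock: 26.3
position: [463.1, 48.9, 110.8]
ee_rot: [-0.089, 0.996, 0.0, 0.001]
contact_force: [-1.8, 0.2, 6.2]
gripper_width: 8.9
grasp_force: 61.1
```

```bash
python3 m.py 3
```

```text
t 26.4 F [-1.4 -0.   6.1] Mxy [0.07 0.41] Mz [0.28  0.267 0.317] mean 0.2879 pos [463.2  48.9 110.8] phi -169.79 w 8.9 g 61 j6eff -0.2863
```

>>> arm_command(rows=[[[0, 0, 0.001], [0, 0, 0.016]], [[0, 0, 0.002], [0, 0, 0.032]], [[0, 0, 0.002], [0, 0, 0.032]], [[0, 0, 0.002], [0, 0, 0.032]]])

```text
clock: 26.8
position: [463.1, 48.9, 110.4]
ee_rot: [-0.039, 0.999, 0.0, 0.001]
contact_force: [-1.8, -0.1, 7.2]
gripper_width: 8.8
grasp_force: 61.2
```

```bash
python3 m.py 3
```

```text
t 26.9 F [-1.8  0.2  7.1] Mxy [0.04 0.47] Mz [0.235 0.285 0.36 ] mean 0.2933 pos [463.2  48.9 110.4] phi -175.54 w 9.0 g 61 j6eff -0.3156
```

>>> arm_command(rows=[[[0, 0, 0.001], [0, 0, 0.016]], [[0, 0, 0.002], [0, 0, 0.032]], [[0, 0, 0.002], [0, 0, 0.032]], [[0, 0, 0.002], [0, 0, 0.032]]])

```text
clock: 27.3
position: [463.3, 48.9, 110.0]
ee_rot: [0.011, 1.0, 0.0, 0.001]
contact_force: [-1.5, 0.1, 6.8]
gripper_width: 8.7
grasp_force: 61.4
```

```bash
python3 m.py 3
```

```text
t 27.4 F [-1.  -0.6  7. ] Mxy [-0.03  0.39] Mz [0.329 0.281 0.326] mean 0.3118 pos [463.3  48.9 110. ] phi 178.7 w 8.8 g 61 j6eff -0.3094
```

>>> arm_command(rows=[[[0, 0, 0.001], [0, 0, 0.016]], [[0, 0, 0.001], [0, 0, 0.016]], [[0, 0, 0.001], [0, 0, 0.016]]])

```text
clock: 27.7
position: [463.3, 48.9, 109.9]
ee_rot: [0.036, 0.999, 0.0, 0.001]
contact_force: [-1.3, -0.5, 7.9]
gripper_width: 9.0
grasp_force: 61.4
```

```bash
python3 m.py 4
```

```text
t 27.85 F [-1.2 -0.2  8.1] Mxy [-0.08  0.46] Mz [0.316 0.351 0.34  0.372] mean 0.3449 pos [463.3  48.9 109.9] phi 175.84 w 9.3 g 61 j6eff -0.3639
```

>>> arm_command(rows=[[[0, 0, 0], [0, 0, 0]], [[0, 0, 0], [0, 0, 0]], [[0, 0, -0.1], [0, 0, 0]], [[0, 0, -0.2], [0, 0, 0]], [[0, 0, -0.22], [0, 0, 0]]], grip=0.4)

```text
clock: 28.35
position: [463.9, 49.2, 165.8]
ee_rot: [0.037, 0.999, 0.001, 0.002]
contact_force: [0.8, -0.2, 0.3]
gripper_width: 34.2
grasp_force: 0.0
```

>>> arm_command(rows=[[[-0.317, 0.108, 0], [0, 0, -0.22]], [[-0.317, 0.108, 0], [0, 0, -0.22]], [[-0.317, 0.108, 0], [0, 0, -0.22]], [[-0.317, 0.108, 0], [0, 0, -0.22]], [[-0.317, 0.108, 0], [0, 0, -0.22]]])

```text
clock: 28.85
position: [543.0, 69.5, 161.9]
ee_rot: [-0.305, 0.952, 0.0, -0.001]
contact_force: [-0.4, -0.2, -0.3]
gripper_width: 34.0
grasp_force: 0.0
```

>>> arm_command(rows=[[[0, 0, 0], [0, 0, -0.22]], [[0, 0, 0], [0, 0, -0.22]], [[0, 0, 0], [0, 0, -0.22]], [[0, 0, 0], [0, 0, -0.22]], [[0, 0, 0], [0, 0, -0.22]]])

```text
clock: 29.35
position: [542.8, 69.5, 162.3]
ee_rot: [-0.61, 0.793, 0.0, -0.001]
contact_force: [1.0, -0.4, 0.3]
gripper_width: 34.3
grasp_force: 0.0
```

>>> arm_command(rows=[[[0, 0, 0], [0, 0, -0.215]], [[0, 0, 0], [0, 0, -0.215]], [[0, 0, 0], [0, 0, -0.215]], [[0, 0, 0], [0, 0, -0.215]], [[0, 0, 0], [0, 0, -0.215]]])

```text
clock: 29.85
position: [542.8, 69.5, 162.3]
ee_rot: [0.838, -0.546, -0.001, 0.001]
contact_force: [0.8, -0.9, 0.8]
gripper_width: 34.2
grasp_force: 0.0
```

>>> arm_command(rows=[[[0, 0, 0], [0, 0, 0]]])

```text
clock: 29.95
position: [542.9, 69.5, 162.4]
ee_rot: [0.837, -0.548, -0.001, 0.001]
contact_force: [0.2, -0.9, -0.3]
gripper_width: 34.2
grasp_force: 0.0
```

```bash
python3 m.py 1; python3 v.py
```

```text
t 29.95 F [ 0.2 -0.9 -0.3] Mxy [-0.03  0.01] Mz [-0.001] mean -0.0008 pos [542.9  69.5 162.4] phi -66.43 w 34.2 g 0 j6eff 0.2862
1267 138.2 [544.5  69.5] [17.2 42.5] 12.3 114.1
1458 137.9 [463.   48.6] [17.1 43.6] 79.1 179.9
1344 137.9 [521.8 149.2] [38.7 15.1] 15.1 -165.5
170 138.6 [437.7 133.5] [ 8.4 31. ] 30.3 121.2
```

>>> arm_command(rows=[[[0, -0.004, 0.08], [0, 0, 0]], [[0, -0.004, 0.16], [0, 0, 0]], [[0, -0.004, 0.217], [0, 0, 0]], [[0, -0.004, 0.217], [0, 0, 0]]])

```text
clock: 30.4
position: [542.6, 69.5, 106.8]
ee_rot: [0.836, -0.548, -0.002, 0.002]
contact_force: [-0.4, -0.4, 0.7]
gripper_width: 33.5
grasp_force: 0.0
```

>>> arm_command(rows=[[[0, 0, 0], [0, 0, 0]], [[0, 0, 0], [0, 0, 0]], [[0, 0, 0], [0, 0, 0]]], grip=0)

```text
clock: 30.7
position: [545.0, 70.3, 110.2]
ee_rot: [0.837, -0.548, 0.001, -0.001]
contact_force: [0.1, 0.3, -0.3]
gripper_width: 8.8
grasp_force: 60.2
```

>>> arm_command(rows=[[[0, 0, 0], [0, 0, 0.016]], [[0, 0, 0.001], [0, 0, 0.032]], [[0, 0, 0.001], [0, 0, 0.032]], [[0, 0, 0.001], [0, 0, 0.032]]])

```text
clock: 31.1
position: [545.0, 70.3, 109.9]
ee_rot: [0.809, -0.588, 0.001, -0.001]
contact_force: [0.5, 0.0, 2.0]
gripper_width: 9.1
grasp_force: 60.9
```

```bash
python3 m.py 3
```

```text
t 31.2 F [ 0.1 -0.1  2.2] Mxy [-0.05 -0.04] Mz [0.437 0.393 0.402] mean 0.4105 pos [545.   70.3 109.9] phi -72.06 w 9.4 g 61 j6eff -0.4022
```

>>> arm_command(rows=[[[0, 0, 0.001], [0, 0, 0.016]], [[0, 0, 0.002], [0, 0, 0.032]], [[0, 0, 0.002], [0, 0, 0.032]], [[0, 0, 0.002], [0, 0, 0.032]]])

```text
clock: 31.6
position: [545.1, 70.1, 109.5]
ee_rot: [0.778, -0.628, 0.001, -0.001]
contact_force: [0.4, -1.1, 5.5]
gripper_width: 8.8
grasp_force: 61.5
```

```bash
python3 m.py 3
```

```text
t 31.7 F [ 0.5 -0.6  6.1] Mxy [-0.31 -0.01] Mz [0.384 0.401 0.351] mean 0.3788 pos [545.1  70.1 109.5] phi -77.8 w 9.2 g 62 j6eff -0.4058
```

>>> arm_command(rows=[[[0, 0, 0.001], [0, 0, 0.016]], [[0, 0, 0.002], [0, 0, 0.032]], [[0, 0, 0.002], [0, 0, 0.032]], [[0, 0, 0.002], [0, 0, 0.032]]])

```text
clock: 32.1
position: [545.2, 70.2, 109.1]
ee_rot: [0.746, -0.666, 0.001, -0.001]
contact_force: [-0.2, -0.8, 7.0]
gripper_width: 9.0
grasp_force: 61.7
```

```bash
python3 m.py 2
```

```text
t 32.15 F [-0.3 -1.1  6.2] Mxy [-0.32  0.05] Mz [0.494 0.498] mean 0.4959 pos [545.2  70.2 109.1] phi -83.55 w 9.1 g 62 j6eff -0.449
```

>>> arm_command(rows=[[[0, 0, 0.001], [0, 0, 0.016]], [[0, 0, 0.002], [0, 0, 0.032]], [[0, 0, 0.002], [0, 0, 0.032]], [[0, 0, 0.002], [0, 0, 0.032]]])

```text
clock: 32.55
position: [545.2, 70.3, 108.7]
ee_rot: [0.711, -0.703, 0.001, -0.001]
contact_force: [-0.3, -1.0, 6.9]
gripper_width: 8.6
grasp_force: 62.1
```

```bash
python3 m.py 3
```

```text
t 32.65 F [-0.2 -0.7  6.8] Mxy [-0.13  0.14] Mz [0.448 0.487 0.467] mean 0.4675 pos [545.2  70.3 108.8] phi -89.3 w 9.0 g 62 j6eff -0.4763
```

>>> arm_command(rows=[[[0, 0, 0.001], [0, 0, 0.016]], [[0, 0, 0.002], [0, 0, 0.032]], [[0, 0, 0.002], [0, 0, 0.032]], [[0, 0, 0.002], [0, 0, 0.032]]])

```text
clock: 33.05
position: [545.3, 70.3, 108.4]
ee_rot: [-0.675, 0.738, -0.001, 0.001]
contact_force: [0.9, -0.2, 6.6]
gripper_width: 9.1
grasp_force: 62.2
```

```bash
python3 m.py 2
```

```text
t 33.1 F [ 0.2 -0.2  6.7] Mxy [-0.12  0.23] Mz [0.523 0.515] mean 0.5192 pos [545.3  70.3 108.4] phi -95.05 w 9.3 g 62 j6eff -0.5005
```

>>> arm_command(rows=[[[0, 0, 0.001], [0, 0, 0.016]], [[0, 0, 0.002], [0, 0, 0.032]], [[0, 0, 0.002], [0, 0, 0.032]], [[0, 0, 0.002], [0, 0, 0.032]]])

```text
clock: 33.5
position: [545.4, 70.3, 108.1]
ee_rot: [-0.638, 0.77, -0.001, 0.001]
contact_force: [-0.7, -0.4, 7.9]
gripper_width: 8.8
grasp_force: 62.8
```

```bash
python3 m.py 3
```

```text
t 33.6 F [-1.1 -0.4  7.7] Mxy [-0.12  0.3 ] Mz [0.625 0.616 0.628] mean 0.6231 pos [545.4  70.3 108.1] phi -100.78 w 9.1 g 63 j6eff -0.5853
```

>>> arm_command(rows=[[[0, 0, 0], [0, 0, 0]], [[0, 0, 0], [0, 0, 0]], [[0, 0, -0.1], [0, 0, 0]], [[0, 0, -0.2], [0, 0, 0]], [[0, 0, -0.22], [0, 0, 0]]], grip=0.4)

```text
clock: 34.1
position: [545.6, 70.5, 163.7]
ee_rot: [-0.636, 0.771, -0.001, 0.002]
contact_force: [0.5, 0.5, 0.6]
gripper_width: 33.9
grasp_force: 0.0
```

>>> arm_command(rows=[[[-0.162, 0.452, 0], [0, 0, -0.145]], [[-0.162, 0.452, 0], [0, 0, -0.145]], [[-0.162, 0.452, 0], [0, 0, -0.145]], [[-0.162, 0.452, 0], [0, 0, -0.145]], [[-0.162, 0.452, 0], [0, 0, -0.145]]])

```text
clock: 34.6
position: [441.0, 131.4, 161.1]
ee_rot: [0.794, -0.608, -0.0, 0.0]
contact_force: [1.0, -0.5, 0.0]
gripper_width: 34.5
grasp_force: 0.0
```

>>> arm_command(rows=[[[0, 0, 0], [0, 0, 0]], [[0, 0, 0], [0, 0, 0]]])

```text
clock: 34.8
position: [441.8, 131.0, 161.1]
ee_rot: [0.793, -0.609, -0.0, 0.0]
contact_force: [-0.4, 0.1, -0.7]
gripper_width: 34.0
grasp_force: 0.0
```

```bash
python3 m.py 1; python3 v.py
```

```text
t 34.8 F [-0.4  0.1 -0.7] Mxy [-0.05 -0.02] Mz [-0.032] mean -0.0316 pos [441.8 131.  161.1] phi -74.99 w 34.0 g 0 j6eff -0.0042
2394 136.2 [544.   69.9] [17.2 43.9] 7.4 86.6
1817 138.2 [462.1  49.4] [44.  16.8] 10.9 -179.8
1282 138.4 [441.5 130.6] [16.9 42.1] 26.5 105.4
1723 138.0 [523.4 151.5] [43.6 17.1] 27.2 -164.4
```

>>> arm_command(rows=[[[0, 0, 0.08], [0, 0, 0]], [[0, 0, 0.16], [0, 0, 0]], [[0, 0, 0.212], [0, 0, 0]], [[0, 0, 0.212], [0, 0, 0]]])

```text
clock: 35.25
position: [440.4, 130.2, 106.7]
ee_rot: [0.794, -0.609, -0.001, 0.002]
contact_force: [1.1, -0.6, -0.1]
gripper_width: 33.8
grasp_force: 0.0
```

>>> arm_command(rows=[[[0, 0, 0], [0, 0, 0]], [[0, 0, 0], [0, 0, 0]], [[0, 0, 0], [0, 0, 0]]], grip=0)

```text
clock: 35.55
position: [442.0, 131.6, 109.3]
ee_rot: [0.794, -0.608, 0.001, -0.001]
contact_force: [2.8, -1.5, -1.0]
gripper_width: 8.9
grasp_force: 60.2
```

>>> arm_command(rows=[[[0, 0, 0], [0, 0, 0.016]], [[0, 0, 0.001], [0, 0, 0.032]], [[0, 0, 0.001], [0, 0, 0.032]], [[0, 0, 0.001], [0, 0, 0.032]]])

```text
clock: 35.95
position: [442.0, 131.8, 109.2]
ee_rot: [0.763, -0.646, 0.001, -0.001]
contact_force: [2.4, -0.9, 2.4]
gripper_width: 8.8
grasp_force: 61.1
```

```bash
python3 m.py 2
```

```text
t 36.0 F [ 1.7 -0.6  2.4] Mxy [-0.11 -0.37] Mz [0.421 0.436] mean 0.4287 pos [442.  131.8 109.2] phi -80.5 w 9.0 g 61 j6eff -0.4052
```

>>> arm_command(rows=[[[0, 0, 0.001], [0, 0, 0.016]], [[0, 0, 0.002], [0, 0, 0.032]], [[0, 0, 0.002], [0, 0, 0.032]], [[0, 0, 0.002], [0, 0, 0.032]]])

```text
clock: 36.4
position: [442.0, 131.7, 108.7]
ee_rot: [0.73, -0.684, 0.0, -0.001]
contact_force: [0.9, -0.3, 5.0]
gripper_width: 9.1
grasp_force: 61.6
```

```bash
python3 m.py 3
```

```text
t 36.5 F [ 1.2 -0.7  5.2] Mxy [-0.18 -0.26] Mz [0.42  0.408 0.402] mean 0.4103 pos [442.  131.8 108.7] phi -86.24 w 9.3 g 62 j6eff -0.4155
```

>>> arm_command(rows=[[[0, 0, 0.001], [0, 0, 0.016]], [[0, 0, 0.002], [0, 0, 0.032]], [[0, 0, 0.002], [0, 0, 0.032]], [[0, 0, 0.002], [0, 0, 0.032]]])

```text
clock: 36.9
position: [442.1, 131.8, 108.3]
ee_rot: [-0.695, 0.719, -0.001, 0.001]
contact_force: [1.1, -1.9, 6.5]
gripper_width: 9.1
grasp_force: 61.9
```

```bash
python3 m.py 3
```

```text
t 37.0 F [ 0.8 -0.7  6.6] Mxy [-0.17 -0.21] Mz [0.419 0.462 0.477] mean 0.4529 pos [442.1 131.8 108.3] phi -91.99 w 9.4 g 62 j6eff -0.455
```

>>> arm_command(rows=[[[0, 0, 0.001], [0, 0, 0.016]], [[0, 0, 0.002], [0, 0, 0.032]], [[0, 0, 0.002], [0, 0, 0.032]], [[0, 0, 0.002], [0, 0, 0.032]]])

```text
clock: 37.4
position: [442.1, 131.8, 108.0]
ee_rot: [-0.658, 0.753, -0.001, 0.001]
contact_force: [0.4, -0.9, 6.7]
gripper_width: 9.2
grasp_force: 62.1
```

```bash
python3 m.py 2
```

```text
t 37.45 F [ 0.8 -1.2  6.8] Mxy [-0.19 -0.2 ] Mz [0.473 0.473] mean 0.473 pos [442.2 131.8 108. ] phi -97.73 w 8.8 g 62 j6eff -0.4914
```

>>> arm_command(rows=[[[0, 0, 0.001], [0, 0, 0.016]], [[0, 0, 0.002], [0, 0, 0.032]], [[0, 0, 0.002], [0, 0, 0.032]], [[0, 0, 0.002], [0, 0, 0.032]]])

```text
clock: 37.85
position: [442.1, 131.6, 107.6]
ee_rot: [-0.619, 0.785, -0.001, 0.001]
contact_force: [0.6, -1.7, 8.0]
gripper_width: 8.7
grasp_force: 62.5
```

```bash
python3 m.py 3
```

```text
t 37.95 F [ 0.4 -1.6  8. ] Mxy [-0.43 -0.15] Mz [0.528 0.472 0.432] mean 0.4775 pos [442.1 131.6 107.6] phi -103.48 w 8.9 g 62 j6eff -0.4973
```

>>> arm_command(rows=[[[0, 0, 0.001], [0, 0, 0.016]], [[0, 0, 0.002], [0, 0, 0.032]], [[0, 0, 0.002], [0, 0, 0.032]], [[0, 0, 0.002], [0, 0, 0.032]]])

```text
clock: 38.35
position: [442.2, 131.6, 107.3]
ee_rot: [-0.579, 0.815, -0.001, 0.001]
contact_force: [0.2, -1.9, 9.8]
gripper_width: 9.2
grasp_force: 63.1
```

```bash
python3 m.py 4
```

```text
t 38.5 F [ 0.2 -1.8  9.4] Mxy [-0.46 -0.01] Mz [0.604 0.572 0.53  0.53 ] mean 0.559 pos [442.2 131.6 107.3] phi -109.21 w 8.8 g 63 j6eff -0.5898
```

>>> arm_command(rows=[[[0, 0, 0], [0, 0, 0]], [[0, 0, 0], [0, 0, 0]], [[0, 0, -0.1], [0, 0, 0]], [[0, 0, -0.2], [0, 0, 0]], [[0, 0, -0.22], [0, 0, 0]]], grip=0.4)

```text
clock: 39.0
position: [442.0, 131.9, 162.7]
ee_rot: [-0.578, 0.816, 0.0, 0.002]
contact_force: [0.6, 0.9, 0.9]
gripper_width: 34.0
grasp_force: 0.0
```

>>> arm_command(rows=[[[-0.182, -0.281, 0], [0, 0, 0.22]], [[-0.182, -0.281, 0], [0, 0, 0.22]], [[-0.182, -0.281, 0], [0, 0, 0.22]], [[-0.182, -0.281, 0], [0, 0, 0.22]], [[-0.182, -0.281, 0], [0, 0, 0.22]]])

```text
clock: 39.5
position: [521.7, 150.5, 158.9]
ee_rot: [-0.264, 0.964, -0.0, -0.002]
contact_force: [0.4, 0.6, 0.1]
gripper_width: 33.7
grasp_force: 0.0
```

>>> arm_command(rows=[[[0, 0, 0], [0, 0, 0.04]], [[0, 0, 0], [0, 0, 0.087]], [[0, 0, 0], [0, 0, 0.087]], [[0, 0, 0], [0, 0, 0.087]]])

```text
clock: 39.9
position: [521.9, 150.7, 159.9]
ee_rot: [-0.135, 0.991, -0.0, -0.001]
contact_force: [-0.5, 0.6, -0.6]
gripper_width: 34.1
grasp_force: 0.0
```

```bash
python3 m.py 1; python3 v.py
```

```text
t 39.9 F [-0.5  0.6 -0.6] Mxy [0.02 0.01] Mz [-0.05] mean -0.0504 pos [521.9 150.7 159.9] phi -164.53 w 34.1 g 0 j6eff -0.0292
2565 137.9 [462.4  49.6] [17.6 43.5] 78.2 0.1
1786 136.6 [441.7 131.7] [43.3 17.1] 67.0 78.3
1309 138.0 [523.4 152.2] [42.8 16.7] 5.2 15.6
1739 136.1 [544.2  70.1] [43.7 17.7] 75.2 86.7
```

>>> arm_command(rows=[[[-0.004, 0.001, 0.08], [0, 0, 0]], [[-0.004, 0.001, 0.16], [0, 0, 0]], [[-0.004, 0.001, 0.208], [0, 0, 0]], [[-0.004, 0.001, 0.208], [0, 0, 0]]])

```text
clock: 40.35
position: [522.3, 150.8, 106.9]
ee_rot: [-0.134, 0.991, -0.001, -0.002]
contact_force: [0.3, 0.2, 0.2]
gripper_width: 34.4
grasp_force: 0.0
```

>>> arm_command(rows=[[[0, 0, 0], [0, 0, 0]], [[0, 0, 0], [0, 0, 0]], [[0, 0, 0], [0, 0, 0]]], grip=0)

```text
clock: 40.65
position: [524.1, 151.8, 109.8]
ee_rot: [-0.134, 0.991, 0.0, 0.001]
contact_force: [0.3, 0.6, -0.5]
gripper_width: 9.4
grasp_force: 60.0
```

>>> arm_command(rows=[[[0, 0, 0], [0, 0, 0.016]], [[0, 0, 0.001], [0, 0, 0.032]], [[0, 0, 0.001], [0, 0, 0.032]], [[0, 0, 0.001], [0, 0, 0.032]]])

```text
clock: 41.05
position: [524.1, 151.9, 109.6]
ee_rot: [-0.084, 0.996, 0.0, 0.001]
contact_force: [-0.7, 0.9, 3.9]
gripper_width: 8.9
grasp_force: 60.8
```

```bash
python3 m.py 2
```

```text
t 41.1 F [-0.6  1.   4.5] Mxy [0.3  0.23] Mz [0.364 0.354] mean 0.3588 pos [524.1 151.9 109.5] phi -170.32 w 8.9 g 61 j6eff -0.3662
```

>>> arm_command(rows=[[[0, 0, 0.001], [0, 0, 0.016]], [[0, 0, 0.002], [0, 0, 0.032]], [[0, 0, 0.002], [0, 0, 0.032]], [[0, 0, 0.002], [0, 0, 0.032]]])

```text
clock: 41.5
position: [524.1, 151.9, 109.1]
ee_rot: [-0.034, 0.999, 0.0, 0.001]
contact_force: [-0.4, 1.5, 5.9]
gripper_width: 9.0
grasp_force: 61.2
```

```bash
python3 m.py 3
```

```text
t 41.6 F [-1.3  1.7  5.7] Mxy [0.39 0.39] Mz [0.409 0.402 0.341] mean 0.3842 pos [524.1 151.9 109.1] phi -176.1 w 8.7 g 61 j6eff -0.3846
```

>>> arm_command(rows=[[[0, 0, 0.001], [0, 0, 0.016]], [[0, 0, 0.002], [0, 0, 0.032]], [[0, 0, 0.002], [0, 0, 0.032]], [[0, 0, 0.002], [0, 0, 0.032]]])

```text
clock: 42.0
position: [524.3, 151.9, 108.8]
ee_rot: [0.016, 1.0, 0.0, 0.001]
contact_force: [-1.7, 1.1, 5.2]
gripper_width: 9.2
grasp_force: 61.4
```

```bash
python3 m.py 3
```

```text
t 42.1 F [-1.5  1.5  5.3] Mxy [0.29 0.31] Mz [0.38  0.395 0.446] mean 0.407 pos [524.3 151.9 108.8] phi 178.15 w 9.4 g 61 j6eff -0.4113
```

>>> arm_command(rows=[[[0, 0, 0.001], [0, 0, 0.016]], [[0, 0, 0.002], [0, 0, 0.032]], [[0, 0, 0.002], [0, 0, 0.032]], [[0, 0, 0.002], [0, 0, 0.032]]])

```text
clock: 42.5
position: [524.3, 151.9, 108.4]
ee_rot: [0.066, 0.998, 0.0, 0.001]
contact_force: [-1.7, 0.8, 6.3]
gripper_width: 8.8
grasp_force: 61.6
```

```bash
python3 m.py 2
```

```text
t 42.55 F [-1.4  0.9  6.3] Mxy [0.27 0.38] Mz [0.446 0.407] mean 0.4262 pos [524.3 151.9 108.4] phi 172.41 w 9.3 g 62 j6eff -0.4485
```

>>> arm_command(rows=[[[0, 0, 0.001], [0, 0, 0.016]], [[0, 0, 0.002], [0, 0, 0.032]], [[0, 0, 0.002], [0, 0, 0.032]], [[0, 0, 0.002], [0, 0, 0.032]]])

```text
clock: 42.95
position: [524.2, 152.0, 108.1]
ee_rot: [0.116, 0.993, 0.001, 0.001]
contact_force: [-2.3, 0.8, 8.1]
gripper_width: 8.8
grasp_force: 62.0
```

```bash
python3 m.py 2
```

```text
t 43.0 F [-2.   1.6  7.3] Mxy [0.43 0.64] Mz [0.393 0.458] mean 0.4253 pos [524.2 152.  108.1] phi 166.65 w 9.3 g 62 j6eff -0.4711
```

>>> arm_command(rows=[[[0, 0, 0.001], [0, 0, 0.016]], [[0, 0, 0.002], [0, 0, 0.032]], [[0, 0, 0.002], [0, 0, 0.032]], [[0, 0, 0.002], [0, 0, 0.032]]])

```text
clock: 43.4
position: [524.2, 152.0, 107.7]
ee_rot: [0.166, 0.986, 0.001, 0.001]
contact_force: [-1.4, 2.2, 8.1]
gripper_width: 9.2
grasp_force: 62.4
```

```bash
python3 m.py 3
```

```text
t 43.5 F [-2.   1.5  8.2] Mxy [0.4  0.71] Mz [0.52  0.492 0.51 ] mean 0.5073 pos [524.2 152.  107.7] phi 160.91 w 9.2 g 62 j6eff -0.5372
```

>>> arm_command(rows=[[[0, 0, 0.001], [0, 0, 0.016]], [[0, 0, 0.001], [0, 0, 0.016]], [[0, 0, 0.001], [0, 0, 0.016]]])

```text
clock: 43.8
position: [524.3, 152.0, 107.5]
ee_rot: [0.191, 0.982, 0.001, 0.001]
contact_force: [-2.0, 1.0, 8.6]
gripper_width: 9.1
grasp_force: 62.3
```

```bash
python3 m.py 3
```

```text
t 43.9 F [-2.5  1.2  8.2] Mxy [0.43 0.76] Mz [0.509 0.577 0.519] mean 0.5352 pos [524.2 152.  107.5] phi 158.03 w 8.9 g 62 j6eff -0.5171
```

>>> arm_command(rows=[[[0, 0, 0], [0, 0, 0]], [[0, 0, 0], [0, 0, 0]], [[0, 0, -0.1], [0, 0, 0]], [[0, 0, -0.2], [0, 0, 0]], [[0, 0, -0.22], [0, 0, 0]]], grip=0.4)

```text
clock: 44.4
position: [524.8, 151.8, 163.1]
ee_rot: [0.192, 0.981, 0.001, 0.002]
contact_force: [0.5, 0.0, -0.4]
gripper_width: 34.1
grasp_force: 0.0
```

>>> arm_command(rows=[[[0.075, -0.474, 0], [0, 0, -0.122]], [[0.075, -0.474, 0], [0, 0, -0.122]], [[0.075, -0.474, 0], [0, 0, -0.122]], [[0.075, -0.474, 0], [0, 0, -0.122]], [[0.075, -0.474, 0], [0, 0, -0.122]]])

```text
clock: 44.9
position: [461.5, 48.5, 160.5]
ee_rot: [0.002, 1.0, 0.0, 0.0]
contact_force: [0.3, 0.3, 0.8]
gripper_width: 34.3
grasp_force: 0.0
```

>>> arm_command(rows=[[[0, 0, 0], [0, 0, 0]], [[0, 0, 0], [0, 0, 0]]])

```text
clock: 45.1
position: [462.0, 49.5, 160.5]
ee_rot: [0.001, 1.0, -0.0, -0.0]
contact_force: [-0.8, 0.6, -0.5]
gripper_width: 34.3
grasp_force: 0.0
```

```bash
python3 m.py 1; python3 v.py
```

```text
t 45.1 F [-0.8  0.6 -0.5] Mxy [-0.01  0.01] Mz [0.021] mean 0.021 pos [462.   49.5 160.5] phi 179.86 w 34.3 g 0 j6eff -0.0048
1521 136.4 [441.  131.1] [42.9 16.4] 68.2 78.6
1299 138.1 [461.8  49.3] [16.9 42.8] 78.7 0.2
554 135.7 [511.3 155.1] [11.3 19.2] 86.2 -9.6
1094 135.9 [541.9  65.2] [12.8 33.6] 5.4 -89.6
```

>>> arm_command(rows=[[[0, 0, 0.08], [0, 0, 0]], [[0, 0, 0.16], [0, 0, 0]], [[0, 0, 0.21], [0, 0, 0]], [[0, 0, 0.21], [0, 0, 0]]])

```text
clock: 45.55
position: [460.4, 48.7, 106.5]
ee_rot: [0.001, 1.0, -0.001, -0.002]
contact_force: [-1.3, 0.1, -0.9]
gripper_width: 34.2
grasp_force: 0.0
```

>>> arm_command(rows=[[[0, 0, 0], [0, 0, 0]], [[0, 0, 0], [0, 0, 0]], [[0, 0, 0], [0, 0, 0]]], grip=0)

```text
clock: 45.85
position: [462.1, 49.0, 109.1]
ee_rot: [0.001, 1.0, 0.0, 0.001]
contact_force: [0.9, 0.1, -0.4]
gripper_width: 9.1
grasp_force: 60.1
```

>>> arm_command(rows=[[[0, 0, 0], [0, 0, 0.016]], [[0, 0, 0.001], [0, 0, 0.032]], [[0, 0, 0.001], [0, 0, 0.032]], [[0, 0, 0.001], [0, 0, 0.032]]])

```text
clock: 46.25
position: [462.1, 49.0, 108.9]
ee_rot: [0.051, 0.999, 0.0, 0.001]
contact_force: [0.2, 0.1, 2.7]
gripper_width: 8.9
grasp_force: 60.8
```

```bash
python3 m.py 2
```

```text
t 46.3 F [-0.2 -0.2  2.8] Mxy [ 0.09 -0.04] Mz [0.343 0.354] mean 0.3485 pos [462.2  49.  108.9] phi 174.2 w 9.3 g 61 j6eff -0.3924
```

>>> arm_command(rows=[[[0, 0, 0.001], [0, 0, 0.016]], [[0, 0, 0.002], [0, 0, 0.032]], [[0, 0, 0.002], [0, 0, 0.032]], [[0, 0, 0.002], [0, 0, 0.032]]])

```text
clock: 46.7
position: [462.4, 49.0, 108.4]
ee_rot: [0.101, 0.995, 0.0, 0.001]
contact_force: [0.2, -0.7, 6.4]
gripper_width: 9.3
grasp_force: 61.4
```

```bash
python3 m.py 3
```

```text
t 46.8 F [0.2 0.4 5.9] Mxy [ 0.1  -0.02] Mz [0.4   0.385 0.425] mean 0.4032 pos [462.4  49.  108.4] phi 168.46 w 8.6 g 61 j6eff -0.3995
```

>>> arm_command(rows=[[[0, 0, 0.001], [0, 0, 0.016]], [[0, 0, 0.002], [0, 0, 0.032]], [[0, 0, 0.002], [0, 0, 0.032]], [[0, 0, 0.002], [0, 0, 0.032]]])

```text
clock: 47.2
position: [462.4, 49.0, 108.0]
ee_rot: [0.15, 0.989, 0.0, 0.001]
contact_force: [-0.6, 1.1, 7.2]
gripper_width: 8.9
grasp_force: 61.7
```

```bash
python3 m.py 3
```

```text
t 47.3 F [-0.4  1.2  6.7] Mxy [0.15 0.08] Mz [0.441 0.41  0.437] mean 0.4294 pos [462.4  49.  108.1] phi 162.71 w 8.9 g 62 j6eff -0.4427
```

Excess is about 0.18. I'll take two more steps and watch the readings.

>>> arm_command(rows=[[[0, 0, 0.001], [0, 0, 0.016]], [[0, 0, 0.002], [0, 0, 0.032]], [[0, 0, 0.002], [0, 0, 0.032]], [[0, 0, 0.002], [0, 0, 0.032]]])

```text
clock: 47.7
position: [462.4, 49.1, 107.7]
ee_rot: [0.2, 0.98, 0.0, 0.001]
contact_force: [-0.9, 0.8, 8.0]
gripper_width: 8.8
grasp_force: 62.0
```

```bash
python3 m.py 2
```

```text
t 47.75 F [-1.1  0.7  7.4] Mxy [0.17 0.18] Mz [0.513 0.451] mean 0.4821 pos [462.4  49.1 107.7] phi 156.97 w 9.1 g 62 j6eff -0.4848
```

>>> arm_command(rows=[[[0, 0, 0.001], [0, 0, 0.016]], [[0, 0, 0.002], [0, 0, 0.032]], [[0, 0, 0.002], [0, 0, 0.032]], [[0, 0, 0.002], [0, 0, 0.032]]])

```text
clock: 48.15
position: [462.3, 49.2, 107.3]
ee_rot: [0.249, 0.969, 0.001, 0.001]
contact_force: [-2.0, 1.0, 7.8]
gripper_width: 9.0
grasp_force: 62.4
```

```bash
python3 m.py 3
```

```text
t 48.25 F [-1.5  1.4  7.9] Mxy [0.41 0.49] Mz [0.48  0.54  0.447] mean 0.4889 pos [462.3  49.2 107.3] phi 151.22 w 9.0 g 62 j6eff -0.4991
```

>>> arm_command(rows=[[[0, 0, 0.001], [0, 0, 0.018]], [[0, 0, 0.001], [0, 0, 0.018]], [[0, 0, 0.001], [0, 0, 0.018]]])

```text
clock: 48.55
position: [462.4, 49.2, 107.1]
ee_rot: [0.276, 0.961, 0.001, 0.001]
contact_force: [-2.2, 1.9, 8.9]
gripper_width: 9.3
grasp_force: 62.7
```

```bash
python3 m.py 3
```

```text
t 48.65 F [-1.7  1.5  8.8] Mxy [0.44 0.51] Mz [0.549 0.529 0.551] mean 0.543 pos [462.4  49.2 107.1] phi 147.99 w 9.0 g 63 j6eff -0.5423
```

>>> arm_command(rows=[[[0, 0, 0], [0, 0, 0]], [[0, 0, 0], [0, 0, 0]], [[0, 0, -0.1], [0, 0, 0]], [[0, 0, -0.2], [0, 0, 0]], [[0, 0, -0.22], [0, 0, 0]]], grip=0.4)

```text
clock: 49.15
position: [462.6, 49.0, 162.8]
ee_rot: [0.277, 0.961, 0.001, 0.002]
contact_force: [-0.4, 0.6, 0.1]
gripper_width: 34.0
grasp_force: 0.0
```

>>> arm_command(rows=[[[0, 0, -0.1], [0, 0, 0]], [[0, 0, -0.2], [0, 0, 0]], [[0, 0, -0.3], [0, 0, 0]], [[0, 0, -0.35], [0, 0, 0]]])

```text
clock: 49.55
position: [461.7, 48.7, 249.4]
ee_rot: [0.277, 0.961, 0.001, 0.0]
contact_force: [0.4, 0.2, -0.7]
gripper_width: 33.9
grasp_force: 0.0
```

```bash
python3 m.py 1; python3 v.py; python3 - <<'E'
from h import *
i=arm.camera_info("top"); im,d=arm.get_image("scene"); cv2.imwrite("pics/e.png",im[60:320,80:480])
E
```

```text
t 49.55 F [ 0.4  0.2 -0.7] Mxy [-0.01 -0.01] Mz [0.031] mean 0.0311 pos [461.7  48.7 249.4] phi 147.78 w 33.9 g 0 j6eff -0.0
785 136.6 [441.7 131.2] [43.3 17.1] 67.0 -101.7
740 136.1 [522.9 152.3] [17. 42.] 87.2 -14.8
610 136.4 [462.2  49.3] [16.6 43.2] 73.1 -25.0
480 135.9 [542.7  77.9] [16.5 28.2] 8.3 -96.8
```

View pics/e.png

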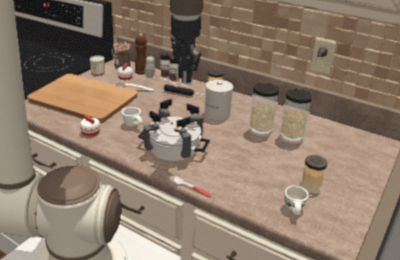

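The picture shows the gripper clear above the pot (about (185,60) in the crop). The bystanders are in place, with the cup at (132,117), the timer at (90,125) and the spoon at (190,186). All four knobs read about 0.27–0.30 N m above free, so I'm handing in.

```bash
python3 -c "
from bench import arm
print(arm.job_done())"
```

```text
the job is handed in; nothing more can be done
None
```

I tightened all four wing knobs in crisscross order over two passes to about 0.25–0.30 N m above free by the torque readings, let go with the gripper clear, and handed the job in at about 49.6 s; no verdict came back.

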